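# Fit the mouthpieces to the breath meters and zero them

## Robot

A 6-joint arm with a two-finger parallel gripper is mounted at the origin on the work surface. World frame = base frame: x ahead of the robot, y to its left, z up, the work surface at z = 0. Lengths are in m, angles in rad, forces in N, time in s.
With the tool pointing down it reaches from about 0.375 to 0.975 m from the base axis. Payload 3.8 kg.
Tool frame: the origin (TCP) lies where the fingers leave the gripper's body, on its centre line; the fingertips stand 73 mm ahead of it and the grasp point (between the pads) lies 54 mm ahead of it; z points along the fingers, y is the line along which they close (so a half turn about z gives the same grasp; the last joint's range is limited). The gripper opens to 85 mm and grips with 20 to 120 N. Pads are 22 mm wide; open, the fingers measure 114 mm over their backs; the gripper's body (76 mm by 85 mm) begins 54 mm behind the grasp point. The pads swing forward as they close: fully open they stand 13 mm farther back than shut.
Start: joints at [1.078, 0.264, 1.604, -0, 1.274, -0.037], TCP at [0.297, 0.606, 0.304] pointing down, gripper open.
Joint ranges: [-2.63, 2.63], [-0.94, 2.18], [0.31, 2.57], [-1.31, 4.45], [0, 2.66], [-2.55, 2.55]. Speed limits (rad/s): [2.57, 2.57, 3.14, 3.14, 3.14, 3.14].

## Interface

Orientations are given as a rotation vector (axis times angle).
In Python, from workcell import read_state, viewer, bot gives the robot as it stands.
- The arm moves only by the tool jog_arm, never from a script. Its argument "increments" is a list that holds one entry, the list of rows, each a list of 7 numbers: the shift along the tool's x, y, z in units of 30 mm (1.0 is 30 mm), then the turn, a rotation vector about the tool's x, y, z in units of 6 degrees (1.0 is 6 degrees), then the opening, from -1 (shut) to 1 (fully open). A call has exactly 5 rows; each row shifts and turns the commanded pose from where the row before left it, along the tool's axes as they then stand; what a row does not reach is not made up. A row lasts 1/12 s, in which the tool goes at most 41.7 mm and 7.16 degrees, less where a joint would pass 70% of its speed; a pose out of reach is approached as far as the arm can. A call is refused whole if a number of a shift passes 1 or a number of a turn 1, either way. A call with a gripper value outside its range is refused whole. The fingers move at their own pace and stop on an object; "force" is the grip in N (left out, the last holds). Time passes only in rows, so rows that do not move let the fingers close, or fill a call up. It gives the time, the measured TCP pose, the force, the opening and the grip force at its end, in the units of the state.
- read_state(): the state, without advancing time (a new reading comes with each control period).
- viewer.read_camera(name): name is "scene" or "side" or "wrist"; returns (picture, depth): 400x640x3 uint8, blue, green, red; 400x640 float32, m along the optical axis (not along the pixel's ray), 0 where there is no reading.
- viewer.camera_params(name): a dict with "fx", "fy", "cx", "cy" (pixels), "R" (3x3) and "t" (3): a world point X has camera coordinates R X + t; the wrist camera has in their place "hand_eye" (4x4, takes a point from camera to tool coordinates, whose origin is the TCP and whose axes are the flange's). Camera axes: x right, y down, z forward; pixel columns grow to the right and rows downward; lengths in m; the calibration is good to about 2 mm. A picture is of the moment at which its call begins: read the wrist's pose just before it. camera_params takes no time and is no camera call.
- bot.finish_job(): hands the job in; it is judged then, once.
The state is a dict: "time": time; "q": joint angles; "joint_vel": joint speeds; "joint_torque": joint torques, N m; "tool_pos": TCP position; "tcp_rot": TCP orientation; "wrist_force": force on the tool from outside, world axes, zero at the start; "torque": the same for the moment, N m; "width": opening from 0.0 (shut) to 1.0 (fully open); "grip_force": force on a finger pad.
Only numpy, scipy, OpenCV 4.12 (cv2) and the standard library are available. Lean on these libraries where they do the work, as an engineer would, in place of code of your own. Each camera call takes 0.05 s, during which the arm holds its last target. There are 200 camera calls.

## Task

Get the breath meters ready for the clinic: press every mouthpiece that is laid out onto a meter's spigot of its own size, one to a spigot, the wide ones in the dock with the wide spigots and the slim ones in the dock with the slim spigots, and push each firmly down until it sits fully home against the shoulder and friction holds it. When all of them are on, press the white zero button on the base unit fully down and let it come up again. Leave the sanitiser, the terminal and the pen where they are.

Things in the scene. Friction and masses are not known exactly. Their poses are not given: they have to be found in the camera images.
- wide1_mid (a point): WIDE mouthpiece: white tube 58 mm long, 31 mm across low down, 28 mm over the upper half, flange 38 mm across and 4 mm thick at the socket end, 1 mm bead at the lip end on top, 24 g; stands on its flange, its tapered socket (33 mm deep, 23.5 mm wide at the mouth) open downwards. Point: on its axis half-way up; z from socket to lip end. Absent in some starts
- wide2_mid (a point): WIDE mouthpiece: white tube 58 mm long, 31 mm across low down, 28 mm over the upper half, flange 38 mm across and 4 mm thick at the socket end, 1 mm bead at the lip end on top, 24 g; stands on its flange, its tapered socket (33 mm deep, 23.5 mm wide at the mouth) open downwards. Point: on its axis half-way up; z from socket to lip end. Absent in some starts
- wide3_mid (a point): WIDE mouthpiece: white tube 58 mm long, 31 mm across low down, 28 mm over the upper half, flange 38 mm across and 4 mm thick at the socket end, 1 mm bead at the lip end on top, 24 g; stands on its flange, its tapered socket (33 mm deep, 23.5 mm wide at the mouth) open downwards. Point: on its axis half-way up; z from socket to lip end. Absent in some starts
- wide4_mid (a point): WIDE mouthpiece: white tube 58 mm long, 31 mm across low down, 28 mm over the upper half, flange 38 mm across and 4 mm thick at the socket end, 1 mm bead at the lip end on top, 24 g; stands on its flange, its tapered socket (33 mm deep, 23.5 mm wide at the mouth) open downwards. Point: on its axis half-way up; z from socket to lip end. Absent in some starts
- slim1_mid (a point): SLIM mouthpiece: white tube 50 mm long, 23 mm across low down, 20 mm over the upper half, flange 32 mm across and 4 mm thick at the socket end, 1 mm bead at the lip end on top, 18 g; stands on its flange, its tapered socket (30 mm deep, 16.4 mm wide at the mouth) open downwards. Point: on its axis half-way up; z from socket to lip end. Absent in some starts
- slim2_mid (a point): SLIM mouthpiece: white tube 50 mm long, 23 mm across low down, 20 mm over the upper half, flange 32 mm across and 4 mm thick at the socket end, 1 mm bead at the lip end on top, 18 g; stands on its flange, its tapered socket (30 mm deep, 16.4 mm wide at the mouth) open downwards. Point: on its axis half-way up; z from socket to lip end. Absent in some starts
- slim3_mid (a point): SLIM mouthpiece: white tube 50 mm long, 23 mm across low down, 20 mm over the upper half, flange 32 mm across and 4 mm thick at the socket end, 1 mm bead at the lip end on top, 18 g; stands on its flange, its tapered socket (30 mm deep, 16.4 mm wide at the mouth) open downwards. Point: on its axis half-way up; z from socket to lip end. Absent in some starts
- slim4_mid (a point): SLIM mouthpiece: white tube 50 mm long, 23 mm across low down, 20 mm over the upper half, flange 32 mm across and 4 mm thick at the socket end, 1 mm bead at the lip end on top, 18 g; stands on its flange, its tapered socket (30 mm deep, 16.4 mm wide at the mouth) open downwards. Point: on its axis half-way up; z from socket to lip end. Absent in some starts
- wide_spigot1 (a point): WIDE spigot: tapered grey cone on top of a breath meter, 24 mm across at its foot, 22.4 mm where its nose begins, 29 mm long, the last 11 mm a rounded nose. Point: on the axis at its foot, in the plane of the flat black shoulder (38 mm across) on which the mouthpiece's socket end comes to rest; z runs up along the cone (leans 20 degrees from vertical), y along the row
- wide_spigot2 (a point): WIDE spigot: tapered grey cone on top of a breath meter, 24 mm across at its foot, 22.4 mm where its nose begins, 29 mm long, the last 11 mm a rounded nose. Point: on the axis at its foot, in the plane of the flat black shoulder (38 mm across) on which the mouthpiece's socket end comes to rest; z runs up along the cone (leans 20 degrees from vertical), y along the row
- wide_spigot3 (a point): WIDE spigot: tapered grey cone on top of a breath meter, 24 mm across at its foot, 22.4 mm where its nose begins, 29 mm long, the last 11 mm a rounded nose. Point: on the axis at its foot, in the plane of the flat black shoulder (38 mm across) on which the mouthpiece's socket end comes to rest; z runs up along the cone (leans 20 degrees from vertical), y along the row
- wide_spigot4 (a point): WIDE spigot: tapered grey cone on top of a breath meter, 24 mm across at its foot, 22.4 mm where its nose begins, 29 mm long, the last 11 mm a rounded nose. Point: on the axis at its foot, in the plane of the flat black shoulder (38 mm across) on which the mouthpiece's socket end comes to rest; z runs up along the cone (leans 20 degrees from vertical), y along the row
- wide_dock: dock with the four WIDE spigots: white charging dock 104 by 264 mm, 51 mm high, holding four black and orange breath meters (heads 36 by 54 mm) in a straight row, 62 mm apart, leaning 20 degrees towards dock -x, screens to +x. Origin: centre of its underside. Fixed; spigot feet 118 mm above the work surface. Only mouthpieces of the same size grip: by its weight one stands over 5 mm proud; 12 to 20 N pushed along the cone for 1 s drives it home
- slim_spigot1 (a point): SLIM spigot: tapered grey cone on top of a breath meter, 17 mm across at its foot, 15.2 mm where its nose begins, 25 mm long, the last 8 mm a rounded nose. Point: on the axis at its foot, in the plane of the flat black shoulder (38 mm across) on which the mouthpiece's socket end comes to rest; z runs up along the cone (leans 20 degrees from vertical), y along the row
- slim_spigot2 (a point): SLIM spigot: tapered grey cone on top of a breath meter, 17 mm across at its foot, 15.2 mm where its nose begins, 25 mm long, the last 8 mm a rounded nose. Point: on the axis at its foot, in the plane of the flat black shoulder (38 mm across) on which the mouthpiece's socket end comes to rest; z runs up along the cone (leans 20 degrees from vertical), y along the row
- slim_spigot3 (a point): SLIM spigot: tapered grey cone on top of a breath meter, 17 mm across at its foot, 15.2 mm where its nose begins, 25 mm long, the last 8 mm a rounded nose. Point: on the axis at its foot, in the plane of the flat black shoulder (38 mm across) on which the mouthpiece's socket end comes to rest; z runs up along the cone (leans 20 degrees from vertical), y along the row
- slim_spigot4 (a point): SLIM spigot: tapered grey cone on top of a breath meter, 17 mm across at its foot, 15.2 mm where its nose begins, 25 mm long, the last 8 mm a rounded nose. Point: on the axis at its foot, in the plane of the flat black shoulder (38 mm across) on which the mouthpiece's socket end comes to rest; z runs up along the cone (leans 20 degrees from vertical), y along the row
- slim_dock: dock with the four SLIM spigots: white charging dock 104 by 264 mm, 51 mm high, holding four black and orange breath meters (heads 36 by 54 mm) in a straight row, 62 mm apart, leaning 20 degrees towards dock -x, screens to +x. Origin: centre of its underside. Fixed; spigot feet 118 mm above the work surface
- zero_top (a point): top centre of the round white zero button (26 mm across, in a black ring) on the top of the grey base unit (110 by 78 by 34 mm) that stands between the two docks; pressed straight down it travels 6 mm against a spring, 5 N fully down, and comes back up; up, its top is 56 mm above the work surface
- zero (a joint): travel of the zero button in m: 0 up, 0.006 fully down
- sanitiser: bystander: hand sanitiser bottle, 58 mm across and 150 mm high; origin at its underside; leave it alone
- terminal: bystander: black and orange handheld terminal lying flat, 152 by 76 by 30 mm; origin at its underside; leave it alone
- pen: bystander: red pen lying flat, 130 mm long, 10 mm thick; origin at its underside; leave it alone
There are look-alikes about, which are no part of the job. Leave any purple look-alike of the part that bears slim1_mid alone. Leave any blue or red look-alike of the part that bears slim3_mid alone.

How it is judged:
By the outcome, as a careful person would: the job done as asked, in the order asked, and still so for the second after the job is handed in, with the robot touching nothing.
Of wide1, wide2, wide3, wide4, slim1, slim2, slim3, slim4 only 5 to 7 are there at a start; the rules pass over those that are not, and their reading is None.
At some moment in a run one of wide1, wide2, wide3, wide4, slim1, slim2, slim3, slim4 may be knocked a few centimetres aside while the robot is not near it.
It also fails if it takes over 210 s, if anything falls off the work surface, if the arm or the gripper's body presses on something with over 40 N, if the wrist force passes 120 N, or if a joint passes its speed limit or range.

## Working session

There is one attempt and no reset: what is moved stays moved. The work goes in short steps, Python scripts to look and compute and a tool call to move; the robot and the scene stay as the last step left them, time stands still between calls to the robot, and variables do not carry over. Pictures are saved under pics/ and viewed, at most 14 in all, crops included, and the job is handed in when it is done.

Besides the shell and the picture viewer there is one more tool, called in YAML: its name, and indented under it one key for each argument. jog_arm: Moves the arm, as the interface text tells. Its arguments: {"type":"object","properties":{"increments":{"type":"array","items":{"type":"array","items":{"type":"array","items":{"type":"number"}}}},"force":{"type":"number"}},"required":["increments"]}

```bash
mkdir -p pics; ls; cat > h.py <<'E'
import numpy as np, cv2
from scipy.spatial.transform import Rotation as Ro
from workcell import read_state, viewer, bot
def cam(n):
    s=read_state(); im,d=viewer.read_camera(n); p=viewer.camera_params(n)
    K=(p['fx'],p['fy'],p['cx'],p['cy'])
    if n=='wrist':
        T=np.eye(4);T[:3,:3]=Ro.from_rotvec(s['tcp_rot']).as_matrix();T[:3,3]=s['tool_pos']
        C=T@np.array(p['hand_eye']);R=C[:3,:3];c=C[:3,3]
    else:
        R=np.array(p['R']).T;c=-R@np.array(p['t'])
    return im,d,K,R,c
def ray(u,v,K,R): return R@np.array([(u-K[2])/K[0],(v-K[3])/K[1],1.])
def onz(u,v,z,K,R,c):
    r=ray(u,v,K,R);return c+r*(z-c[2])/r[2]
def cloud(d,K,R,c):
    v,u=np.indices(d.shape);P=np.stack([(u-K[2])/K[0]*d,(v-K[3])/K[1]*d,d],-1)@R.T+c
    P[d<=0]=np.nan;return P
def proj(X,K,R,c):
    q=(np.array(X)-c)@R;return K[0]*q[...,0]/q[...,2]+K[2],K[1]*q[...,1]/q[...,2]+K[3]
E
python3 - <<'E'
from h import *
for n in('scene','side'):
    im,d,K,R,c=cam(n);cv2.imwrite(f'pics/{n}0.png',im);np.savez(f'{n}0.npz',im=im,d=d);print(n,c.round(3),R[:,2].round(2),K)
print(read_state())
E
```

```text
pics
scene [ 1.597 -0.389  1.061] [-0.72  0.25 -0.65] (497.74242455880164, 497.74242455880164, 323.27778737910586, 214.36023971935896)
side [ 0.086 -0.713  0.709] [ 0.42  0.68 -0.6 ] (402.504281900882, 402.504281900882, 320.2102079385728, 200.72789086162365)
{'time': 0.1, 'q': array([ 1.07810911e+00,  2.64710067e-01,  1.60525922e+00,  2.65472827e-05,
        1.27370401e+00, -3.68935207e-02]), 'joint_vel': array([-0.00055086, -0.00285738, -0.00415572, -0.00080449, -0.00130149,
        0.00063747]), 'joint_torque': array([ 1.38079009e-03, -5.16703355e+01, -3.68591416e+01,  2.51925815e-05,
        6.38349680e-03, -1.75125770e-06]), 'tool_pos': array([0.29686308, 0.60563542, 0.30265287]), 'tcp_rot': array([-0.70966069, -3.05980413,  0.00314336]), 'wrist_force': array([-0.63366722, -0.30340744, -0.31965001]), 'torque': array([0.02715309, 0.03990812, 0.01149659]), 'grip_force': 0.0, 'width': 0.9974233917595875}
```

View pics/scene0.png

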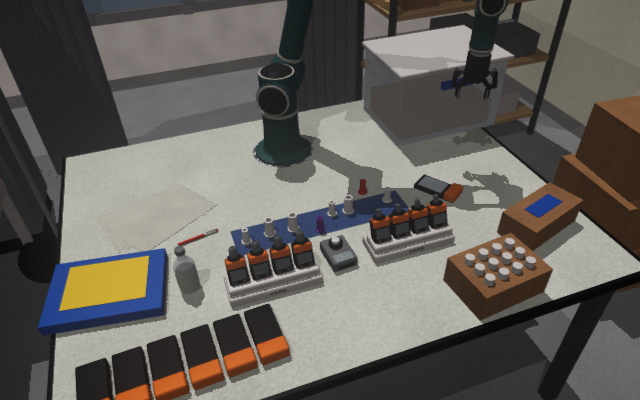

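View pics/side0.png

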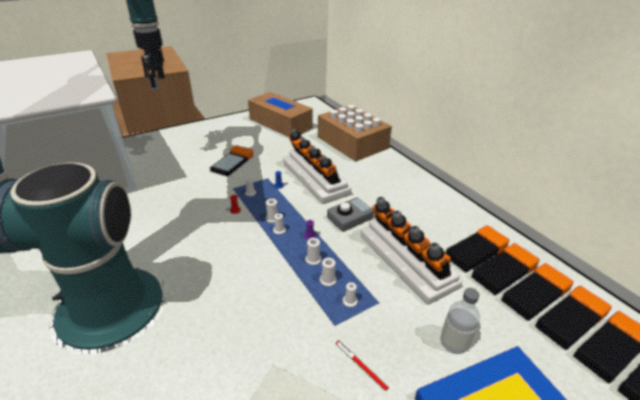

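Both views show a blue mat with six white mouthpieces (scene ≈ (246,236), (269,228), (293,222), (332,209), (348,205), (387,197)). There are purple, red and blue look-alikes at scene (320,225) and (363,187), and side (278,178). The two docks have the base unit between them, at scene (338,250). Next I measure with the depth data.

```bash
python3 - <<'E'
from h import *
for n in('scene','side'):
    f=np.load(f'{n}0.npz');im,d=f['im'],f['d'];p=viewer.camera_params(n);K=(p['fx'],p['fy'],p['cx'],p['cy']);R=np.array(p['R']).T;c=-R@np.array(p['t'])
    P=cloud(d,K,R,c)
    m=(P[...,2]>.02)&(P[...,2]<.17)&(P[...,0]>.25)&(P[...,0]<.9)&(abs(P[...,1])<.5)
    k,l,s,_=cv2.connectedComponentsWithStats(m.astype(np.uint8))
    print(n)
    for i in range(1,k):
        if s[i,4]<25: continue
        Q=P[l==i];t=np.percentile(Q[:,2],97);T=Q[Q[:,2]>t-.006]
        hsv=cv2.cvtColor(im,cv2.COLOR_BGR2HSV)[l==i]
        print(s[i].tolist(),'med',np.median(Q,0).round(3),'ext',np.ptp(Q,axis=0).round(3),'top',T.mean(0).round(3),'hsv',np.median(hsv,0))
E
python3 - <<'E'
import cv2
a=cv2.imread('pics/scene0.png')[170:310,215:465];b=cv2.imread('pics/side0.png')[120:330,210:470]
cv2.imwrite('pics/z0.png',cv2.resize(a,(800,448),interpolation=3));cv2.imwrite('pics/z1.png',cv2.resize(b,(742,600),interpolation=3))
E
```

```text
scene
[360, 179, 6, 10, 55] med [0.365 0.178 0.041] ext [0.026 0.021 0.031] top [0.362 0.18  0.049] hsv [  1. 151.  76.]
[444, 183, 19, 16, 180] med [0.498 0.453 0.028] ext [0.065 0.08  0.013] top [0.495 0.454 0.029] hsv [  9. 185. 105.]
[385, 187, 7, 11, 56] med [0.436 0.24  0.041] ext [0.024 0.021 0.031] top [0.433 0.24  0.048] hsv [12.  14.  91.5]
[344, 195, 9, 14, 115] med [0.444 0.095 0.046] ext [0.035 0.029 0.042] top [0.438 0.096 0.057] hsv [12. 14. 91.]
[363, 194, 92, 66, 3530] med [0.652 0.197 0.065] ext [0.187 0.262 0.123] top [0.62  0.205 0.131] hsv [10. 14. 85.]
[329, 200, 7, 11, 58] med [0.434 0.04  0.042] ext [0.025 0.021 0.031] top [0.431 0.041 0.048] hsv [12. 13. 94.]
[498, 210, 16, 23, 210] med [0.717 0.495 0.057] ext [0.045 0.014 0.068] top [0.714 0.496 0.083] hsv [ 13. 115.  57.]
[288, 212, 10, 15, 121] med [ 0.461 -0.099  0.047] ext [0.036 0.028 0.04 ] top [ 0.454 -0.099  0.057] hsv [12. 13. 92.]
[264, 217, 10, 16, 130] med [ 0.456 -0.174  0.046] ext [0.033 0.029 0.04 ] top [ 0.449 -0.174  0.056] hsv [12. 14. 93.]
[317, 216, 7, 12, 66] med [ 0.494 -0.021  0.041] e
[... 2634 characters left out ...]
0.182  0.048] ext [0.029 0.029 0.041] top [ 0.445 -0.177  0.057] hsv [ 19.  12. 156.]
[503, 263, 70, 53, 1919] med [ 0.818 -0.456  0.03 ] ext [0.156 0.079 0.019] top [ 0.857 -0.452  0.034] hsv [90. 41. 30.]
[346, 282, 11, 18, 149] med [ 0.451 -0.258  0.043] ext [0.021 0.023 0.032] top [ 0.454 -0.254  0.049] hsv [ 19.  12. 164.]
[442, 287, 39, 62, 1619] med [ 0.562 -0.455  0.092] ext [0.052 0.057 0.132] top [ 0.575 -0.446  0.149] hsv [ 60.   7. 138.]
[564, 286, 16, 13, 30] med [ 0.876 -0.499  0.034] ext [0.051 0.005 0.013] top [ 0.882 -0.498  0.034] hsv [ 11.5 128.  210.5]
[416, 378, 26, 19, 99] med [ 0.441 -0.497  0.034] ext [0.053 0.009 0.017] top [ 0.446 -0.497  0.034] hsv [109. 168. 182.]
```

View pics/z0.png

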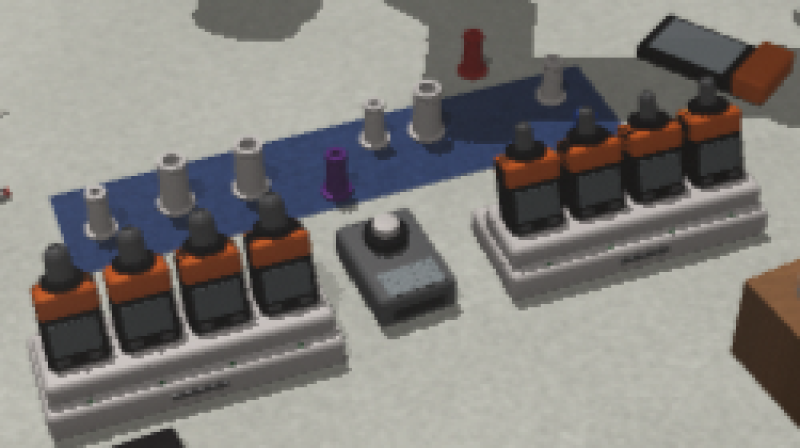

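```bash
cat >> h.py <<'E'
def tgt(pos_grasp,tilt=0,yaw=0):
    """tool pose with grasp point at pos; tilt: leaning back to -x (deg)"""
    R0=np.array([[0,1,0],[1,0,0],[0,0,-1.]])
    R=Ro.from_euler('z',yaw,degrees=True).as_matrix()@R0@Ro.from_rotvec([-np.radians(tilt),0,0]).as_matrix()
    return np.array(pos_grasp)-.054*R[:,2],R
def plan(p1,R1,s=None,n=None):
    """rows from measured pose to p1,R1: straight line in world, even turn"""
    s=s or read_state();p0=np.array(s['tool_pos']) if not isinstance(s,tuple) else s[0]
    R0=Ro.from_rotvec(s['tcp_rot']).as_matrix() if not isinstance(s,tuple) else s[1]
    w=Ro.from_matrix(R0.T@R1).as_rotvec()
    k=max(np.linalg.norm(p1-p0)/.028,np.degrees(np.linalg.norm(w))/5.8)
    n=n or max(5,int(np.ceil(k/5))*5);out=[]
    for i in range(n):
        Ri=R0@Ro.from_rotvec(w*i/n).as_matrix()
        out.append(np.r_[Ri.T@(p1-p0)/n/.03,np.degrees(w)/n/6].round(2).tolist())
    print(n,'rows')
    if n>1 and np.abs(w).max()<.03:print('each',out[0])
    else:
        for i,o in enumerate(out): print(o)
E
python3 - <<'E'
from h import *
for n in('scene','side'):
    f=np.load(f'{n}0.npz');im,d=f['im'],f['d'];p=viewer.camera_params(n);K=(p['fx'],p['fy'],p['cx'],p['cy']);R=np.array(p['R']).T;c=-R@np.array(p['t'])
    P=cloud(d,K,R,c)
    for lo,hi in((-.4,-.06),(.03,.33)):
        m=(P[...,2]>.122)&(P[...,2]<.16)&(P[...,0]>.5)&(P[...,0]<.75)&(P[...,1]>lo)&(P[...,1]<hi)
        k,l,s,_=cv2.connectedComponentsWithStats(m.astype(np.uint8))
        for i in range(1,k):
            if s[i,4]>15:
                Q=P[l==i];t=Q[:,2].max();T=Q[Q[:,2]>t-.01];print(n,s[i].tolist(),Q.mean(0).round(3),'tip',T.mean(0).round(4),t.round(4), 'ext',np.ptp(Q,axis=0).round(3))
p,R=tgt([.447,-.14,.26]);plan(p,R)
E
```

```text
scene [296, 230, 10, 14, 86] [ 0.632 -0.126  0.134] tip [ 0.6271 -0.1258  0.1406] 0.1462 ext [0.037 0.022 0.024]
scene [274, 235, 11, 14, 97] [ 0.631 -0.188  0.133] tip [ 0.6254 -0.1879  0.1407] 0.1455 ext [0.035 0.024 0.023]
scene [252, 241, 9, 13, 88] [ 0.629 -0.25   0.133] tip [ 0.6244 -0.2496  0.1407] 0.1466 ext [0.034 0.022 0.025]
scene [229, 246, 10, 15, 101] [ 0.629 -0.312  0.133] tip [ 0.623  -0.3107  0.1402] 0.1457 ext [0.038 0.023 0.024]
scene [434, 194, 5, 9, 36] [0.619 0.302 0.133] tip [0.6169 0.303  0.1377] 0.1427 ext [0.024 0.016 0.02 ]
scene [415, 198, 9, 12, 45] [0.621 0.241 0.131] tip [0.6166 0.2397 0.1366] 0.1421 ext [0.036 0.02  0.02 ]
scene [396, 203, 5, 9, 39] [0.616 0.179 0.132] tip [0.6146 0.1798 0.135 ] 0.1402 ext [0.023 0.014 0.018]
scene [376, 208, 6, 9, 40] [0.615 0.117 0.132] tip [0.6132 0.1173 0.1357] 0.1413 ext [0.022 0.014 0.019]
side [377, 196, 13, 11, 102] [ 0.622 -0.132  0.134] tip [ 0.6192 -0.1299  0.1412] 0.1469 ext [0.035 0.021 0.025]
side [393, 210, 14, 12, 113] [ 0.62  -0.193  0.134] tip [ 0.6179 -0.1913  0.1411] 0.1464 ext [0.035 0.019 0.024]
s
[... 1113 characters left out ...]
 0.35]
[-0.75, -0.38, -0.01, -0.0, 0.0, 0.35]
[-0.77, -0.35, -0.01, -0.0, 0.0, 0.35]
[-0.78, -0.33, -0.01, -0.0, 0.0, 0.35]
[-0.79, -0.3, -0.01, -0.0, 0.0, 0.35]
[-0.8, -0.27, -0.01, -0.0, 0.0, 0.35]
[-0.81, -0.24, -0.01, -0.0, 0.0, 0.35]
[-0.82, -0.21, -0.01, -0.0, 0.0, 0.35]
[-0.83, -0.18, -0.01, -0.0, 0.0, 0.35]
[-0.83, -0.15, -0.01, -0.0, 0.0, 0.35]
[-0.84, -0.11, -0.01, -0.0, 0.0, 0.35]
[-0.84, -0.08, -0.01, -0.0, 0.0, 0.35]
[-0.84, -0.05, -0.01, -0.0, 0.0, 0.35]
[-0.84, -0.02, -0.01, -0.0, 0.0, 0.35]
[-0.85, 0.01, -0.01, -0.0, 0.0, 0.35]
[-0.84, 0.04, -0.01, -0.0, 0.0, 0.35]
[-0.84, 0.07, -0.01, -0.0, 0.0, 0.35]
[-0.84, 0.1, -0.01, -0.0, 0.0, 0.35]
[-0.83, 0.14, -0.01, -0.0, 0.0, 0.35]
```

jog_arm:
  increments:
    - [[0,0,0,0,0,0.71,0.2],[0,0,0,0,0,0.71,0.2],[0,0,0,0,0,0.71,0.2],[0,0,0,0,0,0.71,0.2],[0,0,0,0,0,0.71,0.2]]
  force: 60

```text
time: 0.52
tool_pos: [0.2969, 0.6058, 0.303]
tcp_rot: [-1.268, -2.874, 0.002]
wrist_force: [-0.2, -0.6, -0.9]
width: 0.598
grip_force: 0.0
```

jog_arm:
  increments:
    - [[0,0,0,0,0,0.71,0.2],[0,0,0,0,0,0.71,0.2],[0,0,0,0,0,0.71,0.2],[0,0,0,0,0,0.71,0.2],[0,0,0,0,0,0.71,0.2]]

```text
time: 0.93
tool_pos: [0.297, 0.6058, 0.3031]
tcp_rot: [1.778, 2.59, -0.002]
wrist_force: [0.4, 0.4, -0.3]
width: 0.601
grip_force: 0.0
```

jog_arm:
  increments:
    - [[0,0,0,0,0,0.71,0.2],[0,0,0,0,0,0.71,0.2],[0,0,0,0,0,0.71,0.2],[0,0,0,0,0,0.71,0.2],[0,0,0,0,0,0.71,0.2]]

```text
time: 1.35
tool_pos: [0.2969, 0.6058, 0.303]
tcp_rot: [2.225, 2.217, -0.002]
wrist_force: [-0.0, -0.3, 0.2]
width: 0.603
grip_force: 0.0
```

jog_arm:
  increments:
    - [[-0.82,0.3,0.1,0,0,0,0.2],[-0.82,0.3,0.1,0,0,0,0.2],[-0.82,0.3,0.1,0,0,0,0.2],[-0.82,0.3,0.1,0,0,0,0.2],[-0.82,0.3,0.1,0,0,0,0.2]]

```text
time: 1.77
tool_pos: [0.342, 0.4817, 0.288]
tcp_rot: [2.221, 2.222, -0.002]
wrist_force: [-0.2, -0.5, 0.6]
width: 0.595
grip_force: 0.0
```

jog_arm:
  increments:
    - [[-0.82,0.3,0.1,0,0,0,0.2],[-0.82,0.3,0.1,0,0,0,0.2],[-0.82,0.3,0.1,0,0,0,0.2],[-0.82,0.3,0.1,0,0,0,0.2],[-0.82,0.3,0.1,0,0,0,0.2]]

```text
time: 2.18
tool_pos: [0.387, 0.3586, 0.2732]
tcp_rot: [-2.222, -2.221, 0.001]
wrist_force: [0.6, -1.0, 0.4]
width: 0.601
grip_force: 0.0
```

jog_arm:
  increments:
    - [[-0.82,0.3,0.1,0,0,0,0.2],[-0.82,0.3,0.1,0,0,0,0.2],[-0.82,0.3,0.1,0,0,0,0.2],[-0.82,0.3,0.1,0,0,0,0.2],[-0.82,0.3,0.1,0,0,0,0.2]]

```text
time: 2.6
tool_pos: [0.4319, 0.2357, 0.2583]
tcp_rot: [-2.221, -2.221, 0.001]
wrist_force: [-0.1, -0.1, 1.0]
width: 0.604
grip_force: 0.0
```

```bash
cat >> h.py <<'E'
def tubes(save=None):
    """standing tubes seen by the wrist: top-ring centre from depth, and hue"""
    im,d,K,R,c=cam('wrist')
    if save:cv2.imwrite(save,im)
    P=cloud(d,K,R,c);m=(P[...,2]>.04)&(P[...,2]<.065)
    k,l,s,_=cv2.connectedComponentsWithStats(m.astype(np.uint8))
    for i in range(1,k):
        if s[i,4]<60: continue
        Q=P[l==i];t=np.percentile(Q[:,2],95);v,u=np.nonzero((l==i)&(P[...,2]>t-.003))
        (cu,cv_),r=cv2.minEnclosingCircle(np.stack([u,v],1).astype(np.float32));h=np.median(cv2.cvtColor(im,cv2.COLOR_BGR2HSV)[l==i],0)
        print('tube',(round(cu),round(cv_)),onz(cu,cv_,t,K,R,c).round(4),'r',round(r/K[0]*(c[2]-t),4),'hsv',h)
E
python3 - <<'E'
from h import *
print(np.array(viewer.camera_params('wrist')['hand_eye']).round(3))
tubes('pics/w0.png')
E
```

```text
[[ 0.001 -0.958 -0.286  0.073]
 [ 1.     0.001 -0.     0.001]
 [ 0.001 -0.286  0.958 -0.069]
 [ 0.     0.     0.     1.   ]]
tube (526, 197) [0.623  0.2341 0.0609] r 0.1015 hsv [ 15.   7. 119.]
tube (311, 186) [0.4288 0.2413 0.0502] r 0.0103 hsv [ 15.   3. 213.]
tube (407, 196) [0.5193 0.2318 0.0502] r 0.0105 hsv [112. 152. 116.]
tube (240, 244) [0.3581 0.1827 0.0502] r 0.0096 hsv [  1. 152. 185.]
tube (316, 321) [0.434 0.099 0.058] r 0.0121 hsv [ 20.   4. 115.]
tube (311, 350) [0.428  0.0519 0.0477] r 0.0055 hsv [ 15.   5. 113.]
tube (2, 390) [0.0723 0.0006 0.0531] r 0.0083 hsv [ 92. 104.  46.]
tube (460, 398) [ 0.5986 -0.0066  0.0554] r 0.0095 hsv [38.   8.  61.5]
```

View pics/w0.png

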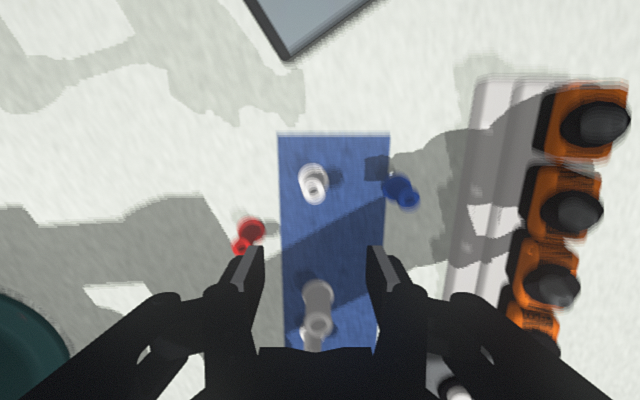

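The white tube at (311,186), standing on the mat, is the slim mouthpiece. The look-alikes are blue at (407,196) and red at (240,244), and I leave those. I'll grasp the white one.

jog_arm:
  increments:
    - [[0.19,-0.1,0.53,0,0,0,0.2],[0,0,0.53,0,0,0,0.2],[0,0,0.53,0,0,0,0.2],[0,0,0.53,0,0,0,0.2],[0,0,0.53,0,0,0,0.2]]
  force: 60

```text
time: 3.07
tool_pos: [0.4287, 0.2426, 0.1784]
tcp_rot: [-2.222, -2.221, 0.001]
wrist_force: [0.1, -0.3, -0.4]
width: 0.601
grip_force: 0.0
```

jog_arm:
  increments:
    - [[0,0,0.53,0,0,0,0.2],[0,0,0.53,0,0,0,0.2],[0,0,0.53,0,0,0,0.2],[0,0,0.53,0,0,0,0.2],[0,0,0.53,0,0,0,0.2]]

```text
time: 3.48
tool_pos: [0.4286, 0.2427, 0.0988]
tcp_rot: [-2.222, -2.221, 0.001]
wrist_force: [-0.1, -0.3, 0.5]
width: 0.6
grip_force: 0.0
```

jog_arm:
  increments:
    - [[0,0,0,0,0,0,-1],[0,0,0,0,0,0,-1],[0,0,0,0,0,0,-1],[0,0,0,0,0,0,-1],[0,0,0,0,0,0,-1]]

```text
time: 3.9
tool_pos: [0.4298, 0.2432, 0.1011]
tcp_rot: [2.221, 2.221, 0.003]
wrist_force: [-0.0, 0.2, -1.5]
width: 0.214
grip_force: 58.5
```

jog_arm:
  increments:
    - [[0,0,0,0,0,0,-1],[0,0,0,0,0,0,-1],[0,0,0,0,0,0,-1],[0,0,0,0,0,0,-1],[0,0,0,0,0,0,-1]]

```text
time: 4.32
tool_pos: [0.4291, 0.2428, 0.1001]
tcp_rot: [2.222, 2.221, 0.0]
wrist_force: [0.2, -0.2, 1.2]
width: 0.215
grip_force: 58.6
```

```bash
cat >> h.py <<'E'
def mount(foot,h,L,yaw=-1.2):
    _,R=tgt([0,0,0],20,yaw);return np.array(foot)-R[:,2]*(h+L),R
E
python3 - <<'E'
from h import *
p,R=mount([.6185,.1155,.118],.065,.1);print(p,R.round(3))
s=read_state();p0=np.array(s['tool_pos'])+[0,0,.15]
plan(p,R,(p0,Ro.from_rotvec(s['tcp_rot']).as_matrix()))
E
```

```text
[0.56207905 0.11668185 0.27304928] [[ 0.021  0.939  0.342]
 [ 1.    -0.02  -0.007]
 [ 0.     0.342 -0.94 ]]
10 rows
[-0.42, 0.44, -0.08, -0.33, -0.0, 0.02]
[-0.42, 0.45, -0.06, -0.33, -0.0, 0.02]
[-0.42, 0.45, -0.04, -0.33, -0.0, 0.02]
[-0.42, 0.45, -0.03, -0.33, -0.0, 0.02]
[-0.42, 0.45, -0.01, -0.33, -0.0, 0.02]
[-0.42, 0.45, 0.0, -0.33, -0.0, 0.02]
[-0.41, 0.45, 0.02, -0.33, -0.0, 0.02]
[-0.41, 0.45, 0.03, -0.33, -0.0, 0.02]
[-0.41, 0.45, 0.05, -0.33, -0.0, 0.02]
[-0.41, 0.45, 0.07, -0.33, -0.0, 0.02]
```

jog_arm:
  increments:
    - [[0,0,-0.5,0,0,0,-1],[0,0,-0.5,0,0,0,-1],[0,0,-0.5,0,0,0,-1],[0,0,-0.5,0,0,0,-1],[0,0,-0.5,0,0,0,-1]]

```text
time: 4.73
tool_pos: [0.4288, 0.2427, 0.1754]
tcp_rot: [-2.222, -2.221, 0.001]
wrist_force: [-0.5, -0.4, 0.3]
width: 0.216
grip_force: 58.6
```

jog_arm:
  increments:
    - [[0,0,-0.5,0,0,0,-1],[0,0,-0.5,0,0,0,-1],[0,0,-0.5,0,0,0,-1],[0,0,-0.5,0,0,0,-1],[0,0,-0.5,0,0,0,-1]]

```text
time: 5.15
tool_pos: [0.4288, 0.2426, 0.2505]
tcp_rot: [-2.222, -2.221, 0.0]
wrist_force: [-0.2, -0.8, -0.0]
width: 0.21
grip_force: 58.6
```

jog_arm:
  increments:
    - [[-0.42,0.44,-0.08,-0.33,0,0.02,-1],[-0.42,0.45,-0.06,-0.33,0,0.02,-1],[-0.42,0.45,-0.04,-0.33,0,0.02,-1],[-0.42,0.45,-0.03,-0.33,0,0.02,-1],[-0.42,0.45,-0.01,-0.33,0,0.02,-1]]

```text
time: 5.57
tool_pos: [0.4958, 0.1788, 0.2612]
tcp_rot: [2.142, 2.119, 0.186]
wrist_force: [0.8, -0.1, -0.2]
width: 0.213
grip_force: 58.6
```

jog_arm:
  increments:
    - [[-0.42,0.45,0,-0.33,0,0.02,-1],[-0.41,0.45,0.02,-0.33,0,0.02,-1],[-0.41,0.45,0.03,-0.33,0,0.02,-1],[-0.41,0.45,0.05,-0.33,0,0.02,-1],[-0.41,0.45,0.07,-0.33,0,0.02,-1]]

```text
time: 5.98
tool_pos: [0.5617, 0.1159, 0.2722]
tcp_rot: [2.055, 2.011, 0.356]
wrist_force: [0.8, -0.9, -1.2]
width: 0.216
grip_force: 58.6
```

```bash
cat >> h.py <<'E'
def cones(save=None,zfoot=.118):
    """cone axes by wrist depth, mapped to the foot plane along the 20 deg lean"""
    im,d,K,R,c=cam('wrist')
    if save:cv2.imwrite(save,im)
    P=cloud(d,K,R,c);m=(P[...,2]>.1225)&(P[...,2]<.15)&(P[...,0]>.56)&(P[...,0]<.68)
    k,l,s,_=cv2.connectedComponentsWithStats(m.astype(np.uint8))
    _,A=tgt([0,0,0],20,-1.2);a=-A[:,2]
    for i in range(1,k):
        if s[i,4]<200: continue
        Q=P[l==i];t=np.percentile(Q[:,2],99);F=Q-np.outer((Q[:,2]-zfoot)/a[2],a)
        (x,y),r=cv2.minEnclosingCircle((F[:,:2]*1000).astype(np.float32))
        print(s[i].tolist(),'foot~',np.round([x,y],1),'r',round(r,1),'median',np.median(F,0).round(4),'zmax',t.round(4))
E
python3 - <<'E'
from h import *
s=read_state();print(s['tool_pos'],Ro.from_rotvec(s['tcp_rot']).as_matrix()[:,2])
cones('pics/w1.png')
E
```

```text
[0.56171876 0.1159392  0.27223918] [ 0.33993011 -0.00388915 -0.94044266]
[299, 9, 24, 33, 645] foot~ [617.3 240.5] r 8.3 median [0.6174 0.2392 0.118 ] zmax 0.1415
[300, 112, 23, 24, 417] foot~ [616.3 180.1] r 8.4 median [0.6164 0.1799 0.118 ] zmax 0.1412
[302, 196, 21, 22, 385] foot~ [615.6 118.8] r 8.3 median [0.6157 0.1213 0.118 ] zmax 0.1411
```

View pics/w1.png

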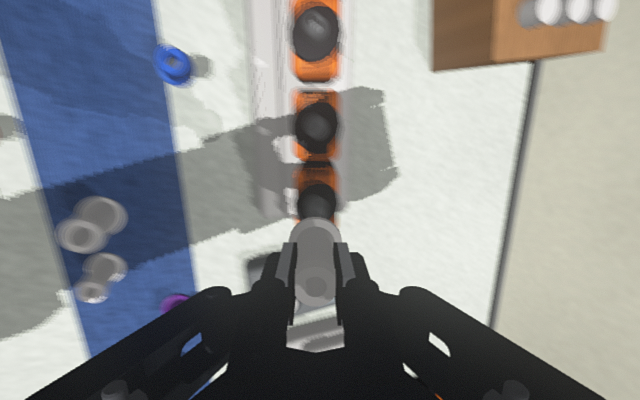

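```bash
cat >> h.py <<'E'
def togo(foot,h,L,dx=0.):
    """remaining shift in tool units (dx: tube offset from TCP along tool x, m)"""
    p,R=mount(foot,h,L);s=read_state();R0=Ro.from_rotvec(s['tcp_rot']).as_matrix()
    print('shift',(R0.T@(p-R[:,0]*dx-s['tool_pos'])/.03).round(2),'turn',(np.degrees(Ro.from_matrix(R0.T@R).as_rotvec())/6).round(2),'axial F',(np.array(s['wrist_force'])@-R0[:,2]).round(1))
E
python3 -c "
from h import *
togo([.6157,.1172,.118],.03,.1,-.001);togo([.6157,.1172,.118],0,.1,-.001)"
```

```text
shift [ 0.16 -0.13  1.11] turn [ 0.01 -0.02 -0.01] axial F 0.6
shift [ 0.16 -0.13  2.11] turn [ 0.01 -0.02 -0.01] axial F 0.6
```

jog_arm:
  increments:
    - [[0.16,-0.13,0.2,0,0,0,-1],[0,0,0.25,0,0,0,-1],[0,0,0.25,0,0,0,-1],[0,0,0.2,0,0,0,-1],[0,0,0.2,0,0,0,-1]]

```text
time: 6.45
tool_pos: [0.5685, 0.122, 0.2384]
tcp_rot: [2.055, 2.014, 0.353]
wrist_force: [-0.5, 0.5, -1.0]
width: 0.214
grip_force: 58.6
```

jog_arm:
  increments:
    - [[0,0,0.12,0,0,0,-1],[0,0,0.12,0,0,0,-1],[0,0,0.12,0,0,0,-1],[0,0,0.12,0,0,0,-1],[0,0,0.12,0,0,0,-1]]

```text
time: 6.87
tool_pos: [0.5763, 0.1213, 0.2241]
tcp_rot: [2.053, 2.01, 0.358]
wrist_force: [1.5, -2.7, 3.5]
width: 0.214
grip_force: 59.1
```

```bash
python3 -c "
from h import *
togo([.6157,.1172,.118],0,.1,-.001)"
```

```text
shift [-0.08  0.03  0.44] turn [-0.   -0.03 -0.01] axial F 2.8
```

jog_arm:
  increments:
    - [[-0.08,0.02,0.08,0,0,0,-1],[0,0,0.08,0,0,0,-1],[0,0,0.08,0,0,0,-1],[0,0,0.08,0,0,0,-1],[0,0,0,0,0,0,-1]]

```text
time: 7.28
tool_pos: [0.5801, 0.1198, 0.2149]
tcp_rot: [2.054, 2.01, 0.36]
wrist_force: [5.6, 5.4, 1.2]
width: 0.213
grip_force: 58.8
```

```bash
python3 -c "
from h import *
togo([.6157,.1172,.118],0,.1,-.001)"
```

```text
shift [-0.03  0.01  0.11] turn [-0.   -0.05 -0.01] axial F -0.8
```

jog_arm:
  increments:
    - [[0.03,0.03,0.06,0,0,0,-1],[0,0,0.06,0,0,0,-1],[0,0,0,0,0,0,-1],[0,0,0,0,0,0,-1],[0,0,0,0,0,0,-1]]

```text
time: 7.7
tool_pos: [0.5814, 0.1202, 0.2124]
tcp_rot: [2.055, 2.011, 0.357]
wrist_force: [-2.3, 2.4, 8.3]
width: 0.211
grip_force: 60.0
```

```bash
python3 -c "
from h import *
togo([.6157,.1172,.118],0,.1,-.001)"
```

```text
shift [-0.04  0.    0.01] turn [-0.02 -0.04 -0.01] axial F 8.6
```

jog_arm:
  increments:
    - [[0,0,0.05,0,0,0,-1],[0,0,0.03,0,0,0,-1],[0,0,0,0,0,0,-1],[0,0,0,0,0,0,-1],[0,0,0,0,0,0,-1]]

```text
time: 8.12
tool_pos: [0.5817, 0.1203, 0.212]
tcp_rot: [2.055, 2.011, 0.357]
wrist_force: [-13.2, 2.3, 22.4]
width: 0.211
grip_force: 61.8
```

```bash
python3 -c "
from h import *
togo([.6157,.1172,.118],0,.1,-.001)"
```

```text
shift [-0.05 -0.   -0.  ] turn [-0.02 -0.04 -0.01] axial F 25.6
```

jog_arm:
  increments:
    - [[0,0,0,0,0,0,-1],[0,0,0,0,0,0,-1],[0,0,0,0,0,0,-1],[0,0,0,0,0,0,-1],[0,0,0,0,0,0,-1]]

```text
time: 8.53
tool_pos: [0.5817, 0.1203, 0.212]
tcp_rot: [2.055, 2.011, 0.357]
wrist_force: [-14.0, 2.1, 22.1]
width: 0.214
grip_force: 61.8
```

jog_arm:
  increments:
    - [[0,0,0,0,0,0,-1],[0,0,0,0,0,0,-1],[0,0,0,0,0,0,-1],[0,0,0,0,0,0,-1],[0,0,-0.08,0,0,0,-1]]

```text
time: 8.95
tool_pos: [0.5813, 0.1202, 0.2121]
tcp_rot: [2.054, 2.011, 0.358]
wrist_force: [12.6, 2.9, -11.1]
width: 0.218
grip_force: 58.8
```

jog_arm:
  increments:
    - [[0,0,0,0,0,0,0.2],[0,0,0,0,0,0,0.2],[0,0,0,0,0,0,0.2],[0,0,0,0,0,0,0.2],[0,0,0,0,0,0,0.2]]

```text
time: 9.37
tool_pos: [0.5803, 0.1194, 0.2099]
tcp_rot: [2.056, 2.013, 0.352]
wrist_force: [0.2, 0.4, 0.3]
width: 0.595
grip_force: 0.0
```

jog_arm:
  increments:
    - [[0,0,-0.7,0,0,0,0.2],[0,0,-0.7,0,0,0,0.2],[0,0,-0.7,0,0,0,0.2],[0,0,-0.7,0,0,0,0.2],[0,0,0,0,0,0,0.2]]

```text
time: 9.78
tool_pos: [0.5538, 0.1204, 0.2949]
tcp_rot: [2.052, 2.008, 0.363]
wrist_force: [0.8, 0.2, 1.1]
width: 0.601
grip_force: 0.0
```

```bash
cat >> h.py <<'E'
def lips(save=None):
    """mounted tubes seen by the wrist: lip centre and its height above the foot plane along the cone"""
    im,d,K,R,c=cam('wrist')
    if save:cv2.imwrite(save,im)
    P=cloud(d,K,R,c);_,A=tgt([0,0,0],20,-1.2);a=-A[:,2]
    m=(P[...,2]>.148)&(P[...,2]<.20)&(P[...,0]>.54)&(P[...,0]<.66)
    k,l,s,_=cv2.connectedComponentsWithStats(m.astype(np.uint8))
    for i in range(1,k):
        if s[i,4]<60: continue
        Q=P[l==i];h=(Q-[.616,0,.118])@a;t=np.percentile(h,96);ring=Q[h>t-.002].mean(0);print('lip',s[i].tolist(),ring.round(4),'axial',t.round(4),'foot',(ring-a*t).round(4))
E
python3 -c "
from h import *
lips('pics/w2.png');cones()"
```

```text
lip [295, 201, 31, 33, 757] [0.5982 0.1183 0.1649] axial 0.0519 foot [0.616  0.118  0.1162]
[301, 27, 22, 28, 494] foot~ [617.4 240.8] r 8.5 median [0.6173 0.2396 0.118 ] zmax 0.1414
[302, 118, 21, 22, 352] foot~ [616.5 180.1] r 8.5 median [0.6164 0.1801 0.118 ] zmax 0.1411
[299, 185, 36, 29, 520] foot~ [619.3 118.1] r 16.0 median [0.6212 0.1261 0.118 ] zmax 0.1493
```

View pics/w2.png

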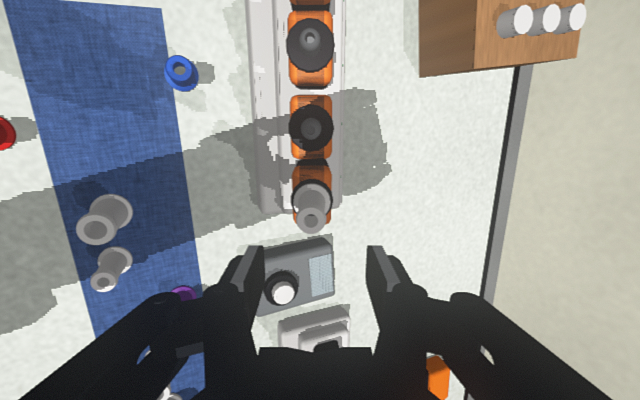

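```bash
python3 -c "
from h import *
p,R=tgt([.43,.036,.195]);plan(p,R)"
```

```text
10 rows
[-0.29, -0.43, -0.01, 0.33, -0.0, -0.02]
[-0.29, -0.43, 0.01, 0.33, -0.0, -0.02]
[-0.29, -0.43, 0.02, 0.33, -0.0, -0.02]
[-0.29, -0.43, 0.04, 0.33, -0.0, -0.02]
[-0.29, -0.43, 0.05, 0.33, -0.0, -0.02]
[-0.28, -0.42, 0.07, 0.33, -0.0, -0.02]
[-0.28, -0.42, 0.08, 0.33, -0.0, -0.02]
[-0.28, -0.42, 0.1, 0.33, -0.0, -0.02]
[-0.28, -0.42, 0.11, 0.33, -0.0, -0.02]
[-0.28, -0.41, 0.13, 0.33, -0.0, -0.02]
```

jog_arm:
  increments:
    - [[-0.29,-0.43,-0.01,0.33,0,-0.02,0.2],[-0.29,-0.43,0.01,0.33,0,-0.02,0.2],[-0.29,-0.43,0.02,0.33,0,-0.02,0.2],[-0.29,-0.43,0.04,0.33,0,-0.02,0.2],[-0.29,-0.43,0.05,0.33,0,-0.02,0.2]]

```text
time: 10.3
tool_pos: [0.4892, 0.0771, 0.2667]
tcp_rot: [2.145, 2.122, 0.179]
wrist_force: [0.7, -0.2, 0.3]
width: 0.593
grip_force: 0.0
```

jog_arm:
  increments:
    - [[-0.28,-0.42,0.07,0.33,0,-0.02,0.2],[-0.28,-0.42,0.08,0.33,0,-0.02,0.2],[-0.28,-0.42,0.1,0.33,0,-0.02,0.2],[-0.28,-0.42,0.11,0.33,0,-0.02,0.2],[-0.28,-0.41,0.13,0.33,0,-0.02,0.2]]

```text
time: 10.72
tool_pos: [0.4279, 0.0355, 0.2458]
tcp_rot: [-2.219, -2.219, 0.006]
wrist_force: [-0.7, -1.4, 0.1]
width: 0.601
grip_force: 0.0
```

jog_arm:
  increments:
    - [[0,0,0,0,0,0,0.2],[0,0,0,0,0,0,0.2],[0,0,0,0,0,0,0.2],[0,0,0,0,0,0,0.2],[0,0,0,0,0,0,0.2]]

```text
time: 11.13
tool_pos: [0.4298, 0.0364, 0.2482]
tcp_rot: [2.221, 2.221, 0.001]
wrist_force: [-0.2, -0.0, -0.7]
width: 0.6
grip_force: 0.0
```

```bash
cat >> h.py <<'E'
def tograsp(x,y,z):
    p,R=tgt([x,y,z]);s=read_state();R0=Ro.from_rotvec(s['tcp_rot']).as_matrix()
    print('at',s['tool_pos'].round(4),'shift',(R0.T@(p-s['tool_pos'])/.03).round(2),'turn',(np.degrees(Ro.from_matrix(R0.T@R).as_rotvec())/6).round(2))
E
python3 -c "
from h import *
tubes();tograsp(.43,.041,.045)"
```

```text
tube (221, 15) [0.3581 0.1801 0.0504] r 0.0138 hsv [  1. 171. 205.]
tube (562, 68) [0.6214 0.1419 0.0609] r 0.0577 hsv [ 15.   6. 160.]
tube (319, 127) [0.4337 0.0969 0.0583] r 0.0153 hsv [ 30.   3. 124.]
tube (311, 188) [0.4272 0.0427 0.0504] r 0.0103 hsv [ 20.   3. 158.]
tube (495, 245) [ 0.5984 -0.0106  0.0557] r 0.012 hsv [23.  5. 91.]
tube (372, 250) [ 0.4854 -0.0178  0.05  ] r 0.0098 hsv [137. 138. 124.]
tube (335, 324) [ 0.4508 -0.0965  0.0581] r 0.0121 hsv [ 20.   3. 161.]
tube (536, 330) [ 0.6512 -0.1006  0.0615] r 0.0123 hsv [ 20.   6. 140.]
at [0.4297 0.0364 0.2482] shift [0.15 0.   4.97] turn [ 0.01 -0.    0.  ]
```

White slim tube at wrist pixel (311,188), with the purple look-alike at (372,250). I'll grasp the white one.

jog_arm:
  increments:
    - [[0.2,-0.09,0.5,0,0,0,0.2],[0,0,0.5,0,0,0,0.2],[0,0,0.5,0,0,0,0.2],[0,0,0.5,0,0,0,0.2],[0,0,0.5,0,0,0,0.2]]

```text
time: 11.6
tool_pos: [0.427, 0.0424, 0.1728]
tcp_rot: [2.22, 2.221, 0.002]
wrist_force: [-0.3, 0.4, -0.5]
width: 0.597
grip_force: 0.0
```

jog_arm:
  increments:
    - [[0,0,0.5,0,0,0,0.2],[0,0,0.5,0,0,0,0.2],[0,0,0.5,0,0,0,0.2],[0,0,0.5,0,0,0,0.2],[0,0,0.46,0,0,0,0.2]]

```text
time: 12.02
tool_pos: [0.427, 0.0423, 0.0987]
tcp_rot: [2.221, 2.221, 0.001]
wrist_force: [0.1, -0.0, -0.4]
width: 0.602
grip_force: 0.0
```

jog_arm:
  increments:
    - [[0,0,0,0,0,0,0.2],[0,0,0,0,0,0,-1],[0,0,0,0,0,0,-1],[0,0,0,0,0,0,-1],[0,0,0,0,0,0,-1]]

```text
time: 12.43
tool_pos: [0.4278, 0.0421, 0.1005]
tcp_rot: [2.22, 2.22, 0.003]
wrist_force: [-0.4, -1.0, 2.6]
width: 0.213
grip_force: 58.6
```

jog_arm:
  increments:
    - [[0,0,0,0,0,0,-1],[0,0,0,0,0,0,-1],[0,0,0,0,0,0,-1],[0,0,0,0,0,0,-1],[0,0,0,0,0,0,-1]]

```text
time: 12.85
tool_pos: [0.4277, 0.0421, 0.1004]
tcp_rot: [2.221, 2.22, 0.003]
wrist_force: [-1.2, 0.0, 6.4]
width: 0.212
grip_force: 59.0
```

```bash
python3 - <<'E'
from h import *
p,R=mount([.6164,.1800,.118],.04,.1)
s=read_state();p0=np.array(s['tool_pos'])+[0,0,.15];print(s['tool_pos'])
plan(p,R,(p0,Ro.from_rotvec(s['tcp_rot']).as_matrix()),10)
E
```

```text
[0.42774054 0.04210706 0.10040827]
10 rows
[0.46, 0.47, 0.0, -0.33, -0.0, 0.02]
[0.46, 0.47, 0.02, -0.33, -0.0, 0.02]
[0.47, 0.47, 0.04, -0.33, -0.0, 0.02]
[0.47, 0.46, 0.05, -0.33, -0.0, 0.02]
[0.47, 0.46, 0.07, -0.33, -0.0, 0.02]
[0.47, 0.46, 0.08, -0.33, -0.0, 0.02]
[0.47, 0.45, 0.1, -0.33, -0.0, 0.02]
[0.47, 0.45, 0.11, -0.33, -0.0, 0.02]
[0.47, 0.44, 0.13, -0.33, -0.0, 0.02]
[0.47, 0.44, 0.14, -0.33, -0.0, 0.02]
```

jog_arm:
  increments:
    - [[0,0,-0.5,0,0,0,-1],[0,0,-0.5,0,0,0,-1],[0,0,-0.5,0,0,0,-1],[0,0,-0.5,0,0,0,-1],[0,0,-0.5,0,0,0,-1]]

```text
time: 13.27
tool_pos: [0.4262, 0.042, 0.1748]
tcp_rot: [-2.222, -2.221, 0.0]
wrist_force: [-0.5, 0.2, 0.2]
width: 0.214
grip_force: 58.7
```

jog_arm:
  increments:
    - [[0,0,-0.5,0,0,0,-1],[0,0,-0.5,0,0,0,-1],[0,0,-0.5,0,0,0,-1],[0,0,-0.5,0,0,0,-1],[0,0,-0.5,0,0,0,-1]]

```text
time: 13.68
tool_pos: [0.4262, 0.042, 0.2498]
tcp_rot: [-2.222, -2.221, 0.0]
wrist_force: [-0.2, -0.0, -0.4]
width: 0.214
grip_force: 58.7
```

jog_arm:
  increments:
    - [[0.46,0.48,0,-0.33,0,0.02,-1],[0.46,0.48,0.02,-0.33,0,0.02,-1],[0.47,0.47,0.04,-0.33,0,0.02,-1],[0.47,0.47,0.05,-0.33,0,0.02,-1],[0.47,0.46,0.06,-0.33,0,0.02,-1]]

```text
time: 14.1
tool_pos: [0.4983, 0.1123, 0.2489]
tcp_rot: [2.142, 2.119, 0.186]
wrist_force: [-0.8, 0.1, 0.3]
width: 0.209
grip_force: 58.7
```

jog_arm:
  increments:
    - [[0.47,0.46,0.07,-0.33,0,0.02,-1],[0.47,0.45,0.09,-0.33,0,0.02,-1],[0.47,0.45,0.1,-0.33,0,0.02,-1],[0.47,0.44,0.12,-0.33,0,0.02,-1],[0.47,0.44,0.12,-0.33,0,0.02,-1]]

```text
time: 14.52
tool_pos: [0.5681, 0.1818, 0.2503]
tcp_rot: [2.055, 2.011, 0.356]
wrist_force: [0.4, -0.3, 0.3]
width: 0.212
grip_force: 58.6
```

jog_arm:
  increments:
    - [[0,0,0,0,0,0,-1],[0,0,0,0,0,0,-1],[0,0,0,0,0,0,-1],[0,0,0,0,0,0,-1],[0,0,0,0,0,0,-1]]

```text
time: 14.93
tool_pos: [0.5675, 0.1804, 0.2506]
tcp_rot: [2.056, 2.011, 0.354]
wrist_force: [-0.5, 0.8, 0.3]
width: 0.214
grip_force: 58.6
```

```bash
python3 -c "
from h import *
cones();togo([.6165,.1800,.118],0,.1)"
```

```text
[302, 1, 27, 37, 823] foot~ [618.3 302.5] r 8.4 median [0.6182 0.3012 0.118 ] zmax 0.1414
[304, 116, 25, 27, 518] foot~ [617.5 242.2] r 8.5 median [0.6174 0.2421 0.118 ] zmax 0.1416
[302, 294, 33, 25, 269] foot~ [617.1 115. ] r 14.0 median [0.6158 0.1242 0.118 ] zmax 0.1499
shift [0.01 0.02 1.38] turn [-0.04 -0.03 -0.02] axial F -0.1
```

jog_arm:
  increments:
    - [[0.01,0.02,0.15,0,0,0,-1],[0,0,0.15,0,0,0,-1],[0,0,0.15,0,0,0,-1],[0,0,0.15,0,0,0,-1],[0,0,0.15,0,0,0,-1]]

```text
time: 15.4
tool_pos: [0.5761, 0.1812, 0.2289]
tcp_rot: [2.056, 2.012, 0.354]
wrist_force: [0.7, 0.5, 0.2]
width: 0.211
grip_force: 58.6
```

jog_arm:
  increments:
    - [[0,0,0.12,0,0,0,-1],[0,0,0.12,0,0,0,-1],[0,0,0.12,0,0,0,-1],[0,0,0.12,0,0,0,-1],[0,0,0.12,0,0,0,-1]]

```text
time: 15.82
tool_pos: [0.5823, 0.181, 0.2134]
tcp_rot: [2.055, 2.011, 0.354]
wrist_force: [-11.4, -3.5, 18.6]
width: 0.217
grip_force: 60.9
```

jog_arm:
  increments:
    - [[0,0,0.04,0,0,0,-1],[0,0,0.04,0,0,0,-1],[0,0,0,0,0,0,-1],[0,0,0,0,0,0,-1],[0,0,0,0,0,0,-1]]

```text
time: 16.23
tool_pos: [0.5826, 0.1809, 0.2126]
tcp_rot: [2.056, 2.011, 0.354]
wrist_force: [-11.1, -4.7, 15.7]
width: 0.216
grip_force: 60.7
```

```bash
python3 -c "
from h import *
togo([.6165,.1800,.118],0,.1)"
```

```text
shift [-0.01 -0.02  0.02] turn [-0.04 -0.02 -0.01] axial F 18.6
```

jog_arm:
  increments:
    - [[0,0,0.04,0,0,0,-1],[0,0,0,0,0,0,-1],[0,0,0,0,0,0,-1],[0,0,0,0,0,0,-1],[0,0,0,0,0,0,-1]]

```text
time: 16.65
tool_pos: [0.5827, 0.181, 0.2126]
tcp_rot: [2.056, 2.011, 0.353]
wrist_force: [-18.8, -5.1, 23.0]
width: 0.213
grip_force: 61.8
```

jog_arm:
  increments:
    - [[0,0,0,0,0,0,-1],[0,0,0,0,0,0,-1],[0,0,0,0,0,0,-1],[0,0,0,0,0,0,-1],[0,0,0,0,0,0,-1]]

```text
time: 17.07
tool_pos: [0.5828, 0.181, 0.2126]
tcp_rot: [2.056, 2.011, 0.354]
wrist_force: [-17.5, -5.0, 23.0]
width: 0.214
grip_force: 61.8
```

jog_arm:
  increments:
    - [[0,0,0,0,0,0,-1],[0,0,0,0,0,0,-1],[0,0,0,0,0,0,-1],[0,0,0,0,0,0,-1],[0,0,0,0,0,0,-1]]

```text
time: 17.48
tool_pos: [0.5827, 0.181, 0.2126]
tcp_rot: [2.056, 2.011, 0.354]
wrist_force: [-17.7, -4.3, 23.2]
width: 0.214
grip_force: 61.8
```

jog_arm:
  increments:
    - [[0,0,-0.04,0,0,0,-0.4],[0,0,0,0,0,0,0.2],[0,0,0,0,0,0,0.2],[0,0,0,0,0,0,0.2],[0,0,0,0,0,0,0.2]]

```text
time: 17.9
tool_pos: [0.5829, 0.1813, 0.2098]
tcp_rot: [2.056, 2.012, 0.354]
wrist_force: [-0.4, -0.4, -0.7]
width: 0.601
grip_force: 0.0
```

jog_arm:
  increments:
    - [[0,0,-0.7,0,0,0,0.2],[0,0,-0.7,0,0,0,0.2],[0,0,-0.7,0,0,0,0.2],[0,0,-0.7,0,0,0,0.2],[0,0,0,0,0,0,0.2]]

```text
time: 18.32
tool_pos: [0.556, 0.1824, 0.2943]
tcp_rot: [2.052, 2.009, 0.364]
wrist_force: [0.3, 0.8, 0.9]
width: 0.599
grip_force: 0.0
```

```bash
python3 -c "
from h import *
lips();p,R=tgt([.434,.092,.195]);plan(p,R,n=10)"
```

```text
lip [294, 201, 32, 33, 744] [0.5999 0.1804 0.1644] axial 0.0513 foot [0.6174 0.1801 0.1162]
lip [296, 273, 29, 36, 787] [0.5981 0.1184 0.1648] axial 0.0518 foot [0.6158 0.1181 0.1161]
10 rows
[-0.31, -0.42, -0.0, 0.33, -0.0, -0.02]
[-0.31, -0.42, 0.01, 0.33, -0.0, -0.02]
[-0.31, -0.42, 0.03, 0.33, -0.0, -0.02]
[-0.31, -0.42, 0.04, 0.33, -0.0, -0.02]
[-0.31, -0.42, 0.06, 0.33, -0.0, -0.02]
[-0.31, -0.42, 0.07, 0.33, -0.0, -0.02]
[-0.3, -0.42, 0.09, 0.33, -0.0, -0.02]
[-0.3, -0.42, 0.1, 0.33, -0.0, -0.02]
[-0.3, -0.41, 0.12, 0.33, -0.0, -0.02]
[-0.3, -0.41, 0.13, 0.33, -0.0, -0.02]
```

jog_arm:
  increments:
    - [[-0.31,-0.42,0,0.33,0,-0.02,0.3],[-0.31,-0.42,0.01,0.33,0,-0.02,0.3],[-0.31,-0.42,0.03,0.33,0,-0.02,0.3],[-0.31,-0.42,0.04,0.33,0,-0.02,0.3],[-0.31,-0.42,0.06,0.33,0,-0.02,0.3]]

```text
time: 18.78
tool_pos: [0.4932, 0.1355, 0.2659]
tcp_rot: [2.144, 2.122, 0.179]
wrist_force: [0.3, -0.1, 0.6]
width: 0.653
grip_force: 0.0
```

jog_arm:
  increments:
    - [[-0.31,-0.42,0.07,0.33,0,-0.02,0.3],[-0.3,-0.42,0.09,0.33,0,-0.02,0.3],[-0.3,-0.42,0.1,0.33,0,-0.02,0.3],[-0.3,-0.41,0.12,0.33,0,-0.02,0.3],[-0.3,-0.41,0.13,0.33,0,-0.02,0.3]]

```text
time: 19.2
tool_pos: [0.4323, 0.0906, 0.2444]
tcp_rot: [-2.22, -2.219, 0.005]
wrist_force: [-0.1, 0.4, -0.0]
width: 0.644
grip_force: 0.0
```

jog_arm:
  increments:
    - [[0,0,0,0,0,0,0.3],[0,0,0,0,0,0,0.3],[0,0,0,0,0,0,0.3],[0,0,0,0,0,0,0.3],[0,0,0,0,0,0,0.3]]

```text
time: 19.62
tool_pos: [0.4339, 0.0916, 0.2466]
tcp_rot: [2.221, 2.221, 0.001]
wrist_force: [-0.6, 0.6, -0.0]
width: 0.65
grip_force: 0.0
```

```bash
python3 -c "
from h import *
tubes();tograsp(.434,.097,.050)"
```

```text
tube (550, 99) [0.6206 0.174  0.0609] r 0.0847 hsv [ 17.   6. 123.]
tube (424, 22) [0.5189 0.2305 0.0503] r 0.0141 hsv [112. 176. 210.]
tube (614, 38) [0.6672 0.2198 0.0511] r 0.008 hsv [ 23.    3.5 233.5]
tube (222, 90) [0.3584 0.1807 0.0503] r 0.0121 hsv [  1. 162. 221.]
tube (314, 191) [0.4339 0.0976 0.0582] r 0.014 hsv [ 20.   3. 157.]
tube (484, 295) [ 0.5997 -0.0077  0.0555] r 0.0101 hsv [60.  6. 52.]
tube (365, 302) [ 0.4854 -0.0194  0.0501] r 0.0092 hsv [137. 152. 155.]
at [0.4339 0.0916 0.2467] shift [0.18 0.   4.76] turn [ 0.01 -0.    0.  ]
```

jog_arm:
  increments:
    - [[0.2,0,0.48,0,0,0,0.3],[0,0,0.48,0,0,0,0.3],[0,0,0.48,0,0,0,0.3],[0,0,0.48,0,0,0,0.3],[0,0,0.48,0,0,0,0.3]]

```text
time: 20.08
tool_pos: [0.4338, 0.0976, 0.1742]
tcp_rot: [2.221, 2.221, 0.002]
wrist_force: [0.7, 0.6, 0.8]
width: 0.649
grip_force: 0.0
```

jog_arm:
  increments:
    - [[0,0,0.48,0,0,0,0.3],[0,0,0.48,0,0,0,0.3],[0,0,0.48,0,0,0,0.3],[0,0,0.48,0,0,0,0.3],[0,0,0.44,0,0,0,0.3]]

```text
time: 20.5
tool_pos: [0.4337, 0.0976, 0.1031]
tcp_rot: [2.221, 2.221, 0.001]
wrist_force: [-0.4, 0.0, -0.9]
width: 0.65
grip_force: 0.0
```

jog_arm:
  increments:
    - [[0,0,0,0,0,0,0.3],[0,0,0,0,0,0,-1],[0,0,0,0,0,0,-1],[0,0,0,0,0,0,-1],[0,0,0,0,0,0,-1]]

```text
time: 20.92
tool_pos: [0.4345, 0.0974, 0.1048]
tcp_rot: [2.221, 2.22, 0.003]
wrist_force: [1.1, 0.6, 3.6]
width: 0.312
grip_force: 59.1
```

jog_arm:
  increments:
    - [[0,0,0,0,0,0,-1],[0,0,0,0,0,0,-1],[0,0,0,0,0,0,-1],[0,0,0,0,0,0,-1],[0,0,0,0,0,0,-1]]

```text
time: 21.33
tool_pos: [0.4345, 0.0974, 0.1048]
tcp_rot: [2.221, 2.22, 0.003]
wrist_force: [0.3, -0.2, 5.8]
width: 0.313
grip_force: 59.2
```

jog_arm:
  increments:
    - [[0,0,-0.6,0,0,0,-1],[0,0,-0.6,0,0,0,-1],[0,0,-0.6,0,0,0,-1],[0,0,-0.6,0,0,0,-1],[0,0,-0.6,0,0,0,-1]]

```text
time: 21.75
tool_pos: [0.4329, 0.0971, 0.1942]
tcp_rot: [-2.221, -2.221, 0.001]
wrist_force: [0.1, 0.4, 0.0]
width: 0.309
grip_force: 59.0
```

jog_arm:
  increments:
    - [[0,0,-0.6,0,0,0,-1],[0,0,-0.6,0,0,0,-1],[0,0,-0.6,0,0,0,-1],[0,0,0,0,0,0,-1],[0,0,0,0,0,0,-1]]

```text
time: 22.17
tool_pos: [0.4339, 0.0973, 0.2484]
tcp_rot: [2.221, 2.22, 0.003]
wrist_force: [0.3, 0.9, -1.7]
width: 0.309
grip_force: 59.0
```

```bash
python3 - <<'E'
from h import *
p,R=mount([.626,-.315,.118],.055,.105);plan(p,R)
E
```

```text
20 rows
[-0.69, 0.23, -0.03, -0.17, -0.0, 0.01]
[-0.68, 0.23, -0.03, -0.17, -0.0, 0.01]
[-0.68, 0.23, -0.02, -0.17, -0.0, 0.01]
[-0.68, 0.23, -0.02, -0.17, -0.0, 0.01]
[-0.68, 0.23, -0.02, -0.17, -0.0, 0.01]
[-0.68, 0.23, -0.01, -0.17, -0.0, 0.01]
[-0.68, 0.24, -0.01, -0.17, -0.0, 0.01]
[-0.68, 0.24, -0.0, -0.17, -0.0, 0.01]
[-0.68, 0.24, 0.0, -0.17, -0.0, 0.01]
[-0.68, 0.24, 0.0, -0.17, -0.0, 0.01]
[-0.68, 0.24, 0.01, -0.17, -0.0, 0.01]
[-0.68, 0.24, 0.01, -0.17, -0.0, 0.01]
[-0.68, 0.24, 0.02, -0.17, -0.0, 0.01]
[-0.68, 0.24, 0.02, -0.17, -0.0, 0.01]
[-0.68, 0.24, 0.03, -0.17, -0.0, 0.01]
[-0.68, 0.24, 0.03, -0.17, -0.0, 0.01]
[-0.68, 0.24, 0.03, -0.17, -0.0, 0.01]
[-0.68, 0.24, 0.04, -0.17, -0.0, 0.01]
[-0.68, 0.24, 0.04, -0.17, -0.0, 0.01]
[-0.68, 0.24, 0.05, -0.17, -0.0, 0.01]
```

jog_arm:
  increments:
    - [[-0.69,0.23,-0.03,-0.17,0,0.01,-1],[-0.68,0.23,-0.03,-0.17,0,0.01,-1],[-0.68,0.23,-0.02,-0.17,0,0.01,-1],[-0.68,0.23,-0.02,-0.17,0,0.01,-1],[-0.68,0.23,-0.02,-0.17,0,0.01,-1]]

```text
time: 22.58
tool_pos: [0.4665, -0.006, 0.2503]
tcp_rot: [2.183, 2.172, 0.094]
wrist_force: [0.3, -0.1, -0.6]
width: 0.305
grip_force: 59.0
```

jog_arm:
  increments:
    - [[-0.68,0.23,-0.01,-0.17,0,0.01,-1],[-0.68,0.24,-0.01,-0.17,0,0.01,-1],[-0.68,0.24,0,-0.17,0,0.01,-1],[-0.68,0.24,0,-0.17,0,0.01,-1],[-0.68,0.24,0,-0.17,0,0.01,-1]]

```text
time: 23.0
tool_pos: [0.5011, -0.1082, 0.2551]
tcp_rot: [2.142, 2.118, 0.188]
wrist_force: [0.9, 0.0, 0.1]
width: 0.313
grip_force: 59.0
```

jog_arm:
  increments:
    - [[-0.68,0.24,0.01,-0.17,0,0.01,-1],[-0.68,0.24,0.01,-0.17,0,0.01,-1],[-0.68,0.24,0.02,-0.17,0,0.01,-1],[-0.68,0.24,0.02,-0.17,0,0.01,-1],[-0.68,0.24,0.02,-0.17,0,0.01,-1]]

```text
time: 23.42
tool_pos: [0.5356, -0.2105, 0.26]
tcp_rot: [2.098, 2.064, 0.278]
wrist_force: [0.9, -1.4, -0.7]
width: 0.311
grip_force: 59.0
```

jog_arm:
  increments:
    - [[-0.68,0.24,0.03,-0.17,0,0.01,-1],[-0.68,0.24,0.03,-0.17,0,0.01,-1],[-0.68,0.24,0.04,-0.17,0,0.01,-1],[-0.68,0.24,0.04,-0.17,0,0.01,-1],[-0.68,0.24,0.04,-0.17,0,0.01,-1]]

```text
time: 23.83
tool_pos: [0.5698, -0.313, 0.265]
tcp_rot: [2.052, 2.007, 0.365]
wrist_force: [-0.3, 0.5, -0.4]
width: 0.311
grip_force: 59.0
```

jog_arm:
  increments:
    - [[0,0,0,0,0,0,-1],[0,0,0,0,0,0,-1],[0,0,0,0,0,0,-1],[0,0,0,0,0,0,-1],[0,0,0,0,0,0,-1]]

```text
time: 24.25
tool_pos: [0.5703, -0.3114, 0.2673]
tcp_rot: [2.049, 2.008, 0.365]
wrist_force: [-0.3, 0.6, -0.3]
width: 0.309
grip_force: 59.0
```

```bash
python3 -c "
from h import *
cones();togo([.626,-.315,.118],0,.105)"
```

```text
[295, 4, 46, 47, 1412] foot~ [ 630.6 -187.5] r 15.9 median [ 0.6275 -0.1896  0.118 ] zmax 0.1453
[297, 111, 33, 35, 914] foot~ [ 626.2 -249.4] r 12.4 median [ 0.6258 -0.2498  0.118 ] zmax 0.1453
[299, 196, 30, 15, 265] foot~ [ 624.9 -308.5] r 11.7 median [ 0.6253 -0.3025  0.118 ] zmax 0.1403
shift [-0.09  0.02  1.82] turn [ 0.06 -0.04 -0.  ] axial F -0.8
```

```bash
python3 -c "
from h import *
togo([.625,-.3113,.118],0,.1048)"
```

```text
shift [ 0.04 -0.01  1.81] turn [ 0.06 -0.04 -0.  ] axial F -0.8
```

jog_arm:
  increments:
    - [[0.04,-0.01,0.2,0.06,-0.04,0,-1],[0,0,0.2,0,0,0,-1],[0,0,0.2,0,0,0,-1],[0,0,0.2,0,0,0,-1],[0,0,0.2,0,0,0,-1]]

```text
time: 24.72
tool_pos: [0.5808, -0.3112, 0.2386]
tcp_rot: [2.052, 2.008, 0.354]
wrist_force: [-0.2, -1.3, -0.1]
width: 0.307
grip_force: 59.0
```

jog_arm:
  increments:
    - [[0,0,0.14,0,0,0,-1],[0,0,0.14,0,0,0,-1],[0,0,0.14,0,0,0,-1],[0,0,0.14,0,0,0,-1],[0,0,0.14,0,0,0,-1]]

```text
time: 25.13
tool_pos: [0.5878, -0.3111, 0.2196]
tcp_rot: [2.053, 2.008, 0.355]
wrist_force: [-4.1, 5.2, 6.3]
width: 0.31
grip_force: 59.5
```

jog_arm:
  increments:
    - [[0,0,0.08,0,0,0,-1],[0,0,0,0,0,0,-1],[0,0,0,0,0,0,-1],[0,0,0,0,0,0,-1],[0,0,0,0,0,0,-1]]

```text
time: 25.55
tool_pos: [0.5885, -0.311, 0.2177]
tcp_rot: [2.053, 2.008, 0.355]
wrist_force: [-2.7, 5.0, 3.1]
width: 0.311
grip_force: 59.5
```

```bash
python3 -c "
from h import *
togo([.625,-.3113,.118],0,.1048)"
```

```text
shift [0.01 0.01 0.04] turn [-0.   -0.01 -0.01] axial F 3.9
```

Next I press to about 20 N and hold.

jog_arm:
  increments:
    - [[0,0,0.08,0,0,0,-1],[0,0,0.04,0,0,0,-1],[0,0,0,0,0,0,-1],[0,0,0,0,0,0,-1],[0,0,0,0,0,0,-1]]

```text
time: 25.97
tool_pos: [0.5891, -0.3109, 0.2165]
tcp_rot: [2.052, 2.01, 0.355]
wrist_force: [-12.9, 7.5, 18.3]
width: 0.307
grip_force: 61.4
```

```bash
python3 -c "
from h import *
togo([.625,-.3113,.118],0,.1048)"
```

```text
shift [0.01 0.   0.  ] turn [-0.01 -0.01 -0.  ] axial F 21.6
```

jog_arm:
  increments:
    - [[0,0,0.02,0,0,0,-1],[0,0,0,0,0,0,-1],[0,0,0,0,0,0,-1],[0,0,0,0,0,0,-1],[0,0,0,0,0,0,-1]]

```text
time: 26.38
tool_pos: [0.5891, -0.3109, 0.2165]
tcp_rot: [2.052, 2.01, 0.355]
wrist_force: [-17.0, 8.9, 20.2]
width: 0.31
grip_force: 61.6
```

jog_arm:
  increments:
    - [[0,0,0,0,0,0,-1],[0,0,0,0,0,0,-1],[0,0,0,0,0,0,-1],[0,0,0,0,0,0,-1],[0,0,0,0,0,0,-1]]

```text
time: 26.8
tool_pos: [0.5891, -0.3109, 0.2165]
tcp_rot: [2.052, 2.01, 0.355]
wrist_force: [-16.6, 8.7, 19.7]
width: 0.312
grip_force: 61.6
```

jog_arm:
  increments:
    - [[0,0,0,0,0,0,-1],[0,0,0,0,0,0,-1],[0,0,0,0,0,0,-1],[0,0,-0.04,0,0,0,-0.3],[0,0,0,0,0,0,0.3]]

```text
time: 27.22
tool_pos: [0.59, -0.3124, 0.2158]
tcp_rot: [2.05, 2.005, 0.354]
wrist_force: [0.4, -0.5, 0.2]
width: 0.476
grip_force: 0.0
```

jog_arm:
  increments:
    - [[0,0,0,0,0,0,0.3],[0,0,0,0,0,0,0.3],[0,0,0,0,0,0,0.3],[0,0,-0.5,0,0,0,0.3],[0,0,-0.7,0,0,0,0.3]]

```text
time: 27.63
tool_pos: [0.5762, -0.3106, 0.2463]
tcp_rot: [2.056, 2.011, 0.353]
wrist_force: [1.5, -0.1, 0.1]
width: 0.649
grip_force: 0.0
```

jog_arm:
  increments:
    - [[0,0,-0.7,0,0,0,0.3],[0,0,-0.7,0,0,0,0.3],[0,0,-0.2,0,0,0,0.3],[0,0,0,0,0,0,0.3],[0,0,0,0,0,0,0.3]]

```text
time: 28.05
tool_pos: [0.5609, -0.3112, 0.2942]
tcp_rot: [2.051, 2.006, 0.354]
wrist_force: [-0.1, 0.3, -1.4]
width: 0.649
grip_force: 0.0
```

```bash
python3 -c "
from h import *
lips();cones();p,R=tgt([.447,-.180,.195]);plan(p,R,n=10)"
```

```text
lip [293, 191, 43, 49, 1425] [ 0.6051 -0.3112  0.1717] axial 0.0528 foot [ 0.6232 -0.3116  0.1221]
[299, 17, 32, 40, 1017] foot~ [ 627.  -189.2] r 12.1 median [ 0.627  -0.1896  0.118 ] zmax 0.1456
[301, 111, 29, 31, 715] foot~ [ 626.1 -250. ] r 12.1 median [ 0.6258 -0.2497  0.118 ] zmax 0.1454
[297, 179, 41, 31, 523] foot~ [ 626.7 -311.6] r 18.0 median [ 0.6292 -0.2997  0.118 ] zmax 0.1497
[261, 331, 30, 17, 344] foot~ [ 583.7 -441.1] r 15.2 median [ 0.5842 -0.4339  0.118 ] zmax 0.1447
10 rows
[0.43, -0.41, 0.0, 0.33, 0.0, -0.02]
[0.43, -0.41, 0.02, 0.33, 0.0, -0.02]
[0.43, -0.41, 0.03, 0.33, 0.0, -0.02]
[0.43, -0.41, 0.05, 0.33, 0.0, -0.02]
[0.43, -0.41, 0.06, 0.33, 0.0, -0.02]
[0.43, -0.4, 0.08, 0.33, 0.0, -0.02]
[0.43, -0.4, 0.09, 0.33, 0.0, -0.02]
[0.43, -0.39, 0.1, 0.33, 0.0, -0.02]
[0.43, -0.39, 0.12, 0.33, 0.0, -0.02]
[0.43, -0.38, 0.13, 0.33, 0.0, -0.02]
```

jog_arm:
  increments:
    - [[0.43,-0.41,0,0.33,0,-0.02,0.3],[0.43,-0.41,0.02,0.33,0,-0.02,0.3],[0.43,-0.41,0.03,0.33,0,-0.02,0.3],[0.43,-0.41,0.05,0.33,0,-0.02,0.3],[0.43,-0.41,0.06,0.33,0,-0.02,0.3]]

```text
time: 28.57
tool_pos: [0.5033, -0.2446, 0.2698]
tcp_rot: [2.143, 2.118, 0.182]
wrist_force: [0.4, -0.3, 0.2]
width: 0.648
grip_force: 0.0
```

jog_arm:
  increments:
    - [[0.43,-0.4,0.08,0.33,0,-0.02,0.3],[0.43,-0.4,0.09,0.33,0,-0.02,0.3],[0.43,-0.39,0.1,0.33,0,-0.02,0.3],[0.43,-0.39,0.12,0.33,0,-0.02,0.3],[0.43,-0.38,0.13,0.33,0,-0.02,0.3]]

```text
time: 28.98
tool_pos: [0.4469, -0.1797, 0.248]
tcp_rot: [2.222, 2.219, -0.003]
wrist_force: [0.1, 0.1, -0.6]
width: 0.652
grip_force: 0.0
```

jog_arm:
  increments:
    - [[0,0,0,0,0,0,0.3],[0,0,0,0,0,0,0.3],[0,0,0,0,0,0,0.3],[0,0,0,0,0,0,0.3],[0,0,0,0,0,0,0.3]]

```text
time: 29.4
tool_pos: [0.4484, -0.1813, 0.2501]
tcp_rot: [2.219, 2.214, 0.001]
wrist_force: [0.7, 0.2, -0.8]
width: 0.651
grip_force: 0.0
```

```bash
python3 -c "
from h import *
tubes();tograsp(.447,-.1755,.050)"
```

```text
tube (362, 0) [ 0.4858 -0.0281  0.0502] r 0.0101 hsv [137. 142.  84.]
tube (505, 0) [ 0.5983 -0.0265  0.046 ] r 0.0179 hsv [120.  31.  27.]
tube (316, 97) [ 0.4508 -0.0986  0.0583] r 0.0161 hsv [ 15.   3. 221.]
tube (523, 201) [ 0.6339 -0.1857  0.0609] r 0.09 hsv [ 15.   7. 113.]
tube (311, 188) [ 0.4468 -0.1737  0.0582] r 0.0142 hsv [ 20.   3. 236.]
tube (320, 262) [ 0.4552 -0.2502  0.0502] r 0.0095 hsv [ 20.   4. 228.]
tube (440, 396) [ 0.5901 -0.4167  0.0545] r 0.0048 hsv [36. 14. 91.]
at [ 0.4484 -0.1813  0.2501] shift [ 0.21 -0.07  4.87] turn [ 0.05  0.04 -0.02]
```

jog_arm:
  increments:
    - [[0.25,-0.05,0.49,0.05,0.04,-0.02,0.3],[0,0,0.49,0,0,0,0.3],[0,0,0.49,0,0,0,0.3],[0,0,0.49,0,0,0,0.3],[0,0,0.49,0,0,0,0.3]]

```text
time: 29.87
tool_pos: [0.446, -0.1728, 0.1747]
tcp_rot: [-2.22, -2.22, 0.001]
wrist_force: [-0.7, -0.2, 0.1]
width: 0.655
grip_force: 0.0
```

jog_arm:
  increments:
    - [[0,0,0.49,0,0,0,0.3],[0,0,0.49,0,0,0,0.3],[0,0,0.49,0,0,0,0.3],[0,0,0.49,0,0,0,0.3],[0,0,0.45,0,0,0,0.3]]

```text
time: 30.28
tool_pos: [0.4456, -0.1727, 0.1022]
tcp_rot: [-2.22, -2.22, 0.001]
wrist_force: [0.1, -0.4, -0.0]
width: 0.652
grip_force: 0.0
```

jog_arm:
  increments:
    - [[0,0,0,0,0,0,0.3],[0,0,0,0,0,0,-1],[0,0,0,0,0,0,-1],[0,0,0,0,0,0,-1],[0,0,0,0,0,0,-1]]

```text
time: 30.7
tool_pos: [0.4472, -0.1735, 0.1051]
tcp_rot: [2.22, 2.221, 0.0]
wrist_force: [-0.0, -0.4, 0.1]
width: 0.308
grip_force: 58.9
```

jog_arm:
  increments:
    - [[0,0,0,0,0,0,-1],[0,0,0,0,0,0,-1],[0,0,0,0,0,0,-1],[0,0,0,0,0,0,-1],[0,0,0,0,0,0,-1]]

```text
time: 31.12
tool_pos: [0.4469, -0.1734, 0.1047]
tcp_rot: [-2.221, -2.222, 0.0]
wrist_force: [-1.0, 0.3, 4.8]
width: 0.312
grip_force: 59.1
```

jog_arm:
  increments:
    - [[0,0,-0.6,0,0,0,-1],[0,0,-0.6,0,0,0,-1],[0,0,-0.6,0,0,0,-1],[0,0,-0.6,0,0,0,-1],[0,0,-0.6,0,0,0,-1]]

```text
time: 31.53
tool_pos: [0.4461, -0.1731, 0.1944]
tcp_rot: [-2.22, -2.221, 0.001]
wrist_force: [-0.4, 0.6, -0.3]
width: 0.315
grip_force: 59.1
```

jog_arm:
  increments:
    - [[0,0,-0.6,0,0,0,-1],[0,0,-0.6,0,0,0,-1],[0,0,-0.6,0,0,0,-1],[0,0,-0.6,0,0,0,-1],[0,0,0,0,0,0,-1]]

```text
time: 31.95
tool_pos: [0.4483, -0.1741, 0.2698]
tcp_rot: [2.217, 2.218, 0.003]
wrist_force: [1.1, -0.4, 1.0]
width: 0.313
grip_force: 59.1
```

```bash
python3 - <<'E'
from h import *
p,R=mount([.6262,-.2498,.118],.04,.1048);plan(p,R,n=10)
E
```

```text
10 rows
[-0.25, 0.43, 0.06, -0.33, -0.0, 0.02]
[-0.25, 0.43, 0.07, -0.33, -0.0, 0.02]
[-0.25, 0.42, 0.08, -0.33, -0.0, 0.02]
[-0.25, 0.42, 0.1, -0.33, -0.0, 0.02]
[-0.25, 0.42, 0.11, -0.33, -0.0, 0.02]
[-0.24, 0.41, 0.13, -0.33, -0.0, 0.02]
[-0.24, 0.41, 0.14, -0.33, -0.0, 0.02]
[-0.24, 0.41, 0.16, -0.33, -0.0, 0.02]
[-0.24, 0.4, 0.17, -0.33, -0.0, 0.02]
[-0.24, 0.39, 0.18, -0.33, -0.0, 0.02]
```

jog_arm:
  increments:
    - [[-0.25,0.43,0.06,-0.33,0,0.02,-1],[-0.25,0.43,0.07,-0.33,0,0.02,-1],[-0.25,0.42,0.08,-0.33,0,0.02,-1],[-0.25,0.42,0.1,-0.33,0,0.02,-1],[-0.25,0.42,0.11,-0.33,0,0.02,-1]]

```text
time: 32.37
tool_pos: [0.5107, -0.2111, 0.2561]
tcp_rot: [2.143, 2.121, 0.184]
wrist_force: [0.2, -0.2, -0.6]
width: 0.309
grip_force: 59.0
```

jog_arm:
  increments:
    - [[-0.24,0.41,0.13,-0.33,0,0.02,-1],[-0.24,0.41,0.14,-0.33,0,0.02,-1],[-0.24,0.41,0.15,-0.33,0,0.02,-1],[-0.24,0.4,0.16,-0.33,0,0.02,-1],[-0.24,0.39,0.16,-0.33,0,0.02,-1]]

```text
time: 32.78
tool_pos: [0.5743, -0.2479, 0.2485]
tcp_rot: [2.057, 2.013, 0.355]
wrist_force: [0.3, -0.7, -0.4]
width: 0.313
grip_force: 58.9
```

jog_arm:
  increments:
    - [[0,0,0,0,0,0,-1],[0,0,0,0,0,0,-1],[0,0,0,0,0,0,-1],[0,0,0,0,0,0,-1],[0,0,0,0,0,0,-1]]

```text
time: 33.2
tool_pos: [0.5741, -0.2475, 0.2505]
tcp_rot: [2.056, 2.014, 0.354]
wrist_force: [-0.4, -0.4, -0.1]
width: 0.31
grip_force: 59.0
```

```bash
python3 -c "
from h import *
cones();togo([.6262,-.2496,.118],0,.1048)"
```

```text
[302, 0, 40, 49, 1573] foot~ [ 628.5 -126.8] r 12.4 median [ 0.6282 -0.1285  0.118 ] zmax 0.1452
[303, 114, 36, 38, 1061] foot~ [ 626.8 -187.8] r 11.9 median [ 0.627  -0.1875  0.118 ] zmax 0.1454
shift [-0.04  0.12  1.26] turn [-0.05 -0.04 -0.  ] axial F -0.6
```

jog_arm:
  increments:
    - [[-0.04,0.11,0.15,-0.05,-0.04,0,-1],[0,0,0.15,0,0,0,-1],[0,0,0.15,0,0,0,-1],[0,0,0.15,0,0,0,-1],[0,0,0.15,0,0,0,-1]]

```text
time: 33.67
tool_pos: [0.5852, -0.249, 0.2298]
tcp_rot: [2.052, 2.008, 0.355]
wrist_force: [-0.6, 1.8, 0.3]
width: 0.311
grip_force: 59.0
```

jog_arm:
  increments:
    - [[0,0,0.09,0,0,0,-1],[0,0,0.09,0,0,0,-1],[0,0,0.09,0,0,0,-1],[0,0,0.09,0,0,0,-1],[0,0,0.09,0,0,0,-1]]

```text
time: 34.08
tool_pos: [0.5897, -0.2488, 0.2181]
tcp_rot: [2.052, 2.009, 0.355]
wrist_force: [-8.6, 4.9, 11.6]
width: 0.307
grip_force: 60.5
```

jog_arm:
  increments:
    - [[0,0,0.06,0,0,0,-1],[0,0,0.04,0,0,0,-1],[0,0,0.04,0,0,0,-1],[0,0,0,0,0,0,-1],[0,0,0,0,0,0,-1]]

```text
time: 34.5
tool_pos: [0.5904, -0.2488, 0.2165]
tcp_rot: [2.051, 2.01, 0.355]
wrist_force: [-15.9, 8.7, 19.8]
width: 0.306
grip_force: 61.7
```

```bash
python3 -c "
from h import *
togo([.6262,-.2496,.118],0,.1048)"
```

```text
shift [-0. -0.  0.] turn [-0.01 -0.01  0.  ] axial F 24.1
```

jog_arm:
  increments:
    - [[0,0,0,0,0,0,-1],[0,0,0,0,0,0,-1],[0,0,0,0,0,0,-1],[0,0,0,0,0,0,-1],[0,0,0,0,0,0,-1]]

```text
time: 34.92
tool_pos: [0.5904, -0.2487, 0.2165]
tcp_rot: [2.051, 2.01, 0.355]
wrist_force: [-15.7, 7.4, 19.5]
width: 0.31
grip_force: 61.7
```

jog_arm:
  increments:
    - [[0,0,0,0,0,0,-1],[0,0,0,0,0,0,-1],[0,0,0,0,0,0,-1],[0,0,0,0,0,0,-1],[0,0,0,0,0,0,-1]]

```text
time: 35.33
tool_pos: [0.5904, -0.2487, 0.2165]
tcp_rot: [2.051, 2.01, 0.355]
wrist_force: [-16.1, 7.3, 19.3]
width: 0.308
grip_force: 61.7
```

jog_arm:
  increments:
    - [[0,0,0,0,0,0,-1],[0,0,-0.04,0,0,0,-0.3],[0,0,0,0,0,0,0.3],[0,0,0,0,0,0,0.3],[0,0,0,0,0,0,0.3]]

```text
time: 35.75
tool_pos: [0.591, -0.2497, 0.2147]
tcp_rot: [2.051, 2.007, 0.354]
wrist_force: [-0.3, 0.8, 0.1]
width: 0.651
grip_force: 0.0
```

jog_arm:
  increments:
    - [[0,0,-0.4,0,0,0,0.3],[0,0,-0.7,0,0,0,0.3],[0,0,-0.7,0,0,0,0.3],[0,0,-0.7,0,0,0,0.3],[0,0,-0.2,0,0,0,0.3]]

```text
time: 36.17
tool_pos: [0.5639, -0.2498, 0.2957]
tcp_rot: [2.047, 2.003, 0.356]
wrist_force: [0.1, -0.6, 0.6]
width: 0.65
grip_force: 0.0
```

jog_arm:
  increments:
    - [[0,0,0,0,0,0,0.3],[0,0,0,0,0,0,0.3],[0,0,0,0,0,0,0.3],[0,0,0,0,0,0,0.3],[0,0,0,0,0,0,0.3]]

```text
time: 36.58
tool_pos: [0.5628, -0.2484, 0.2894]
tcp_rot: [2.053, 2.01, 0.354]
wrist_force: [-0.3, -0.7, 0.1]
width: 0.652
grip_force: 0.0
```

```bash
python3 -c "
from h import *
lips();cones();p,R=tgt([.4508,-.105,.195]);plan(p,R,n=10)"
```

```text
lip [295, 195, 44, 49, 1503] [ 0.6066 -0.2493  0.1719] axial 0.0529 foot [ 0.6247 -0.2497  0.1222]
lip [296, 269, 41, 51, 1612] [ 0.6051 -0.3108  0.1717] axial 0.0527 foot [ 0.6231 -0.3112  0.1222]
[300, 16, 32, 41, 1048] foot~ [ 628.3 -127.3] r 12.2 median [ 0.6284 -0.1276  0.118 ] zmax 0.1455
[301, 111, 31, 32, 742] foot~ [ 627.8 -187.7] r 12.6 median [ 0.6272 -0.1877  0.118 ] zmax 0.1454
[298, 180, 40, 32, 545] foot~ [ 628.3 -249.4] r 18.1 median [ 0.6301 -0.2376  0.118 ] zmax 0.1496
[299, 248, 38, 36, 734] foot~ [ 627.1 -310.9] r 18.2 median [ 0.6279 -0.2996  0.118 ] zmax 0.1497
10 rows
[0.47, -0.41, -0.0, 0.33, 0.0, -0.02]
[0.47, -0.41, 0.01, 0.33, 0.0, -0.02]
[0.47, -0.4, 0.03, 0.33, 0.0, -0.02]
[0.47, -0.4, 0.04, 0.33, 0.0, -0.02]
[0.47, -0.4, 0.05, 0.33, 0.0, -0.02]
[0.47, -0.4, 0.07, 0.33, 0.0, -0.02]
[0.48, -0.39, 0.08, 0.33, 0.0, -0.02]
[0.48, -0.39, 0.1, 0.33, 0.0, -0.02]
[0.48, -0.38, 0.11, 0.33, 0.0, -0.02]
[0.48, -0.38, 0.12, 0.33, 0.0, -0.02]
```

jog_arm:
  increments:
    - [[0.47,-0.41,0,0.33,0,-0.02,0.3],[0.47,-0.41,0.01,0.33,0,-0.02,0.3],[0.47,-0.4,0.03,0.33,0,-0.02,0.3],[0.47,-0.4,0.04,0.33,0,-0.02,0.3],[0.47,-0.4,0.05,0.33,0,-0.02,0.3]]

```text
time: 37.1
tool_pos: [0.5066, -0.1767, 0.2699]
tcp_rot: [2.14, 2.116, 0.182]
wrist_force: [-0.3, -0.0, 0.4]
width: 0.651
grip_force: 0.0
```

jog_arm:
  increments:
    - [[0.47,-0.4,0.07,0.33,0,-0.02,0.3],[0.48,-0.39,0.08,0.33,0,-0.02,0.3],[0.48,-0.39,0.1,0.33,0,-0.02,0.3],[0.48,-0.38,0.11,0.33,0,-0.02,0.3],[0.48,-0.38,0.12,0.33,0,-0.02,0.3]]

```text
time: 37.52
tool_pos: [0.4508, -0.1046, 0.2492]
tcp_rot: [2.219, 2.217, -0.002]
wrist_force: [0.1, 0.3, -0.2]
width: 0.65
grip_force: 0.0
```

jog_arm:
  increments:
    - [[0,0,0,0,0,0,0.3],[0,0,0,0,0,0,0.3],[0,0,0,0,0,0,0.3],[0,0,0,0,0,0,0.3],[0,0,0,0,0,0,0.3]]

```text
time: 37.93
tool_pos: [0.4518, -0.106, 0.25]
tcp_rot: [2.219, 2.215, 0.001]
wrist_force: [-1.2, 0.8, -0.2]
width: 0.653
grip_force: 0.0
```

```bash
python3 -c "
from h import *
tubes();tograsp(.4508,-.0986,.050)"
```

```text
tube (495, 83) [ 0.5991 -0.0125  0.0558] r 0.0153 hsv [30.  7. 58.]
tube (354, 94) [ 0.486  -0.0207  0.0502] r 0.0119 hsv [137. 135. 109.]
tube (312, 187) [ 0.451  -0.0978  0.0583] r 0.014 hsv [ 18.   2. 245.]
tube (526, 246) [ 0.6488 -0.1533  0.0606] r 0.0526 hsv [ 20.   6. 130.]
tube (317, 326) [ 0.4554 -0.2492  0.0501] r 0.0089 hsv [ 20.   3. 216.]
tube (467, 388) [ 0.6248 -0.334   0.0508] r 0.0104 hsv [ 20.   5. 219.]
at [ 0.4517 -0.1059  0.2499] shift [ 0.26 -0.06  4.86] turn [ 0.05  0.04 -0.02]
```

jog_arm:
  increments:
    - [[0.27,-0.04,0.49,0.05,0.04,-0.02,0.3],[0,0,0.49,0,0,0,0.3],[0,0,0.49,0,0,0,0.3],[0,0,0.49,0,0,0,0.3],[0,0,0.49,0,0,0,0.3]]

```text
time: 38.4
tool_pos: [0.4496, -0.0968, 0.1744]
tcp_rot: [-2.219, -2.221, 0.001]
wrist_force: [0.6, -0.7, 0.9]
width: 0.651
grip_force: 0.0
```

jog_arm:
  increments:
    - [[0,0,0.49,0,0,0,0.3],[0,0,0.49,0,0,0,0.3],[0,0,0.49,0,0,0,0.3],[0,0,0.49,0,0,0,0.3],[0,0,0.45,0,0,0,0.3]]

```text
time: 38.82
tool_pos: [0.4492, -0.0967, 0.1019]
tcp_rot: [-2.219, -2.22, 0.002]
wrist_force: [0.8, 0.1, 0.4]
width: 0.647
grip_force: 0.0
```

jog_arm:
  increments:
    - [[0,0,0,0,0,0,0.3],[0,0,0,0,0,0,-1],[0,0,0,0,0,0,-1],[0,0,0,0,0,0,-1],[0,0,0,0,0,0,-1]]

```text
time: 39.23
tool_pos: [0.4509, -0.0974, 0.1048]
tcp_rot: [2.22, 2.222, 0.001]
wrist_force: [0.2, 0.4, 0.4]
width: 0.314
grip_force: 58.9
```

jog_arm:
  increments:
    - [[0,0,0,0,0,0,-1],[0,0,0,0,0,0,-1],[0,0,0,0,0,0,-1],[0,0,0,0,0,0,-1],[0,0,0,0,0,0,-1]]

```text
time: 39.65
tool_pos: [0.4505, -0.0974, 0.1044]
tcp_rot: [-2.22, -2.222, -0.0]
wrist_force: [-0.2, 0.1, 4.7]
width: 0.313
grip_force: 59.1
```

jog_arm:
  increments:
    - [[0,0,-0.6,0,0,0,-1],[0,0,-0.6,0,0,0,-1],[0,0,-0.6,0,0,0,-1],[0,0,-0.6,0,0,0,-1],[0,0,-0.6,0,0,0,-1]]

```text
time: 40.07
tool_pos: [0.4497, -0.0971, 0.1941]
tcp_rot: [-2.219, -2.221, 0.002]
wrist_force: [-0.1, 0.5, -1.4]
width: 0.313
grip_force: 59.0
```

jog_arm:
  increments:
    - [[0,0,-0.6,0,0,0,-1],[0,0,-0.6,0,0,0,-1],[0,0,-0.6,0,0,0,-1],[0,0,-0.6,0,0,0,-1],[0,0,0,0,0,0,-1]]

```text
time: 40.48
tool_pos: [0.4521, -0.0978, 0.2694]
tcp_rot: [2.217, 2.219, 0.004]
wrist_force: [0.3, -0.2, 0.0]
width: 0.311
grip_force: 59.0
```

```bash
python3 - <<'E'
from h import *
p,R=mount([.6274,-.1878,.118],.04,.1048);plan(p,R,n=10)
E
```

```text
10 rows
[-0.3, 0.42, 0.05, -0.33, -0.0, 0.02]
[-0.3, 0.42, 0.07, -0.33, -0.0, 0.02]
[-0.3, 0.42, 0.08, -0.33, -0.0, 0.02]
[-0.29, 0.41, 0.1, -0.33, -0.0, 0.02]
[-0.29, 0.41, 0.11, -0.33, -0.0, 0.02]
[-0.29, 0.41, 0.13, -0.33, -0.0, 0.02]
[-0.29, 0.4, 0.14, -0.33, -0.0, 0.02]
[-0.29, 0.4, 0.15, -0.33, -0.0, 0.02]
[-0.29, 0.39, 0.17, -0.33, -0.0, 0.02]
[-0.29, 0.39, 0.18, -0.33, -0.0, 0.02]
```

jog_arm:
  increments:
    - [[-0.3,0.42,0.05,-0.33,0,0.02,-1],[-0.3,0.42,0.07,-0.33,0,0.02,-1],[-0.3,0.42,0.08,-0.33,0,0.02,-1],[-0.29,0.41,0.1,-0.33,0,0.02,-1],[-0.29,0.41,0.11,-0.33,0,0.02,-1]]

```text
time: 40.9
tool_pos: [0.5132, -0.1421, 0.2561]
tcp_rot: [2.143, 2.122, 0.184]
wrist_force: [0.4, -0.3, 1.1]
width: 0.308
grip_force: 59.0
```

jog_arm:
  increments:
    - [[-0.29,0.41,0.13,-0.33,0,0.02,-1],[-0.29,0.41,0.14,-0.33,0,0.02,-1],[-0.29,0.41,0.14,-0.33,0,0.02,-1],[-0.29,0.4,0.15,-0.33,0,0.02,-1],[-0.29,0.4,0.16,-0.33,0,0.02,-1]]

```text
time: 41.32
tool_pos: [0.5768, -0.1864, 0.2492]
tcp_rot: [2.056, 2.014, 0.354]
wrist_force: [0.2, 0.5, -0.5]
width: 0.306
grip_force: 59.0
```

jog_arm:
  increments:
    - [[0,0,0,0,0,0,-1],[0,0,0,0,0,0,-1],[0,0,0,0,0,0,-1],[0,0,0,0,0,0,-1],[0,0,0,0,0,0,-1]]

```text
time: 41.73
tool_pos: [0.5766, -0.1857, 0.251]
tcp_rot: [2.055, 2.015, 0.354]
wrist_force: [-0.2, -0.2, -0.7]
width: 0.312
grip_force: 59.1
```

```bash
python3 -c "
from h import *
togo([.6274,-.1876,.118],0,.1046)"
```

```text
shift [-0.03  0.08  1.26] turn [-0.05 -0.04  0.  ] axial F -0.6
```

jog_arm:
  increments:
    - [[-0.03,0.08,0.15,-0.05,-0.04,0,-1],[0,0,0.15,0,0,0,-1],[0,0,0.15,0,0,0,-1],[0,0,0.15,0,0,0,-1],[0,0,0.15,0,0,0,-1]]

```text
time: 42.15
tool_pos: [0.5867, -0.1867, 0.23]
tcp_rot: [2.052, 2.01, 0.355]
wrist_force: [-0.5, 2.6, 1.9]
width: 0.313
grip_force: 59.0
```

jog_arm:
  increments:
    - [[0,0,0.09,0,0,0,-1],[0,0,0.09,0,0,0,-1],[0,0,0.09,0,0,0,-1],[0,0,0.09,0,0,0,-1],[0,0,0.09,0,0,0,-1]]

```text
time: 42.57
tool_pos: [0.591, -0.1865, 0.218]
tcp_rot: [2.053, 2.011, 0.355]
wrist_force: [-8.9, 6.0, 11.7]
width: 0.314
grip_force: 60.4
```

jog_arm:
  increments:
    - [[0,0,0.06,0,0,0,-1],[0,0,0.04,0,0,0,-1],[0,0,0.04,0,0,0,-1],[0,0,0,0,0,0,-1],[0,0,0,0,0,0,-1]]

```text
time: 42.98
tool_pos: [0.5918, -0.1864, 0.2163]
tcp_rot: [2.052, 2.012, 0.355]
wrist_force: [-17.6, 7.5, 20.5]
width: 0.306
grip_force: 61.8
```

```bash
python3 -c "
from h import *
togo([.6274,-.1876,.118],0,.1046)"
```

```text
shift [-0.02 -0.   -0.  ] turn [-0.02 -0.02  0.01] axial F 25.3
```

Home at 25 N. I hold, release, then go to the last slim tube at about (0.4553, −0.250).

jog_arm:
  increments:
    - [[0,0,0,0,0,0,-1],[0,0,0,0,0,0,-1],[0,0,0,0,0,0,-1],[0,0,0,0,0,0,-1],[0,0,0,0,0,0,-1]]

```text
time: 43.4
tool_pos: [0.5918, -0.1864, 0.2163]
tcp_rot: [2.052, 2.012, 0.355]
wrist_force: [-16.2, 7.5, 19.9]
width: 0.311
grip_force: 61.8
```

jog_arm:
  increments:
    - [[0,0,0,0,0,0,-1],[0,0,0,0,0,0,-1],[0,0,0,0,0,0,-1],[0,0,0,0,0,0,-1],[0,0,0,0,0,0,-1]]

```text
time: 43.82
tool_pos: [0.5918, -0.1864, 0.2163]
tcp_rot: [2.052, 2.012, 0.355]
wrist_force: [-17.2, 8.1, 19.5]
width: 0.315
grip_force: 61.8
```

jog_arm:
  increments:
    - [[0,0,0,0,0,0,-1],[0,0,-0.04,0,0,0,-0.3],[0,0,0,0,0,0,0.3],[0,0,0,0,0,0,0.3],[0,0,0,0,0,0,0.3]]

```text
time: 44.23
tool_pos: [0.5928, -0.1878, 0.2152]
tcp_rot: [2.051, 2.008, 0.354]
wrist_force: [-0.3, -0.4, -0.2]
width: 0.65
grip_force: 0.0
```

jog_arm:
  increments:
    - [[0,0,-0.4,0,0,0,0.3],[0,0,-0.7,0,0,0,0.3],[0,0,-0.7,0,0,0,0.3],[0,0,-0.7,0,0,0,0.3],[0,0,-0.2,0,0,0,0.3]]

```text
time: 44.65
tool_pos: [0.5657, -0.1877, 0.296]
tcp_rot: [2.046, 2.004, 0.357]
wrist_force: [0.4, -0.6, 1.3]
width: 0.651
grip_force: 0.0
```

jog_arm:
  increments:
    - [[0,0,0,0,0,0,0.3],[0,0,0,0,0,0,0.3],[0,0,0,0,0,0,0.3],[0,0,0,0,0,0,0.3],[0,0,0,0,0,0,0.3]]

```text
time: 45.07
tool_pos: [0.5644, -0.1865, 0.2896]
tcp_rot: [2.053, 2.01, 0.354]
wrist_force: [-0.3, 0.1, -0.3]
width: 0.65
grip_force: 0.0
```

```bash
python3 -c "
from h import *
lips();p,R=tgt([.4553,-.256,.195]);plan(p,R,n=10)"
```

```text
lip [294, 195, 44, 49, 1498] [ 0.6075 -0.1872  0.1718] axial 0.053 foot [ 0.6256 -0.1875  0.122 ]
lip [296, 269, 40, 51, 1607] [ 0.6064 -0.2491  0.1717] axial 0.0527 foot [ 0.6244 -0.2495  0.1222]
lip [300, 332, 32, 20, 461] [ 0.608  -0.2989  0.1644] axial 0.0445 foot [ 0.6232 -0.2992  0.1226]
10 rows
[-0.24, -0.38, 0.01, 0.33, 0.0, -0.02]
[-0.24, -0.38, 0.02, 0.33, 0.0, -0.02]
[-0.24, -0.38, 0.03, 0.33, 0.0, -0.02]
[-0.24, -0.38, 0.05, 0.33, 0.0, -0.02]
[-0.24, -0.38, 0.06, 0.33, 0.0, -0.02]
[-0.24, -0.38, 0.07, 0.33, 0.0, -0.02]
[-0.23, -0.38, 0.08, 0.33, 0.0, -0.02]
[-0.23, -0.37, 0.1, 0.33, 0.0, -0.02]
[-0.23, -0.37, 0.11, 0.33, 0.0, -0.02]
[-0.23, -0.37, 0.12, 0.33, 0.0, -0.02]
```

jog_arm:
  increments:
    - [[-0.24,-0.38,0.01,0.33,0,-0.02,0.2],[-0.24,-0.38,0.02,0.33,0,-0.02,0.2],[-0.24,-0.38,0.03,0.33,0,-0.02,0.2],[-0.24,-0.38,0.05,0.33,0,-0.02,0.2],[-0.24,-0.38,0.06,0.33,0,-0.02,0.2]]

```text
time: 45.53
tool_pos: [0.5102, -0.2221, 0.2699]
tcp_rot: [2.14, 2.118, 0.183]
wrist_force: [-0.5, 0.3, 0.1]
width: 0.599
grip_force: 0.0
```

jog_arm:
  increments:
    - [[-0.24,-0.38,0.07,0.33,0,-0.02,0.2],[-0.23,-0.38,0.08,0.33,0,-0.02,0.2],[-0.23,-0.37,0.1,0.33,0,-0.02,0.2],[-0.23,-0.37,0.11,0.33,0,-0.02,0.2],[-0.23,-0.37,0.12,0.33,0,-0.02,0.2]]

```text
time: 45.95
tool_pos: [0.4554, -0.2569, 0.2499]
tcp_rot: [2.219, 2.219, -0.003]
wrist_force: [0.1, 0.3, -0.5]
width: 0.601
grip_force: 0.0
```

jog_arm:
  increments:
    - [[0,0,0,0,0,0,0.2],[0,0,0,0,0,0,0.2],[0,0,0,0,0,0,0.2],[0,0,0,0,0,0,0.2],[0,0,0,0,0,0,0.2]]

```text
time: 46.37
tool_pos: [0.4566, -0.2563, 0.2509]
tcp_rot: [2.217, 2.217, 0.001]
wrist_force: [-0.5, 0.4, -0.2]
width: 0.6
grip_force: 0.0
```

```bash
python3 -c "
from h import *
tubes('pics/w3.png');tograsp(.4553,-.250,.0455)"
```

```text
tube (522, 138) [ 0.6307 -0.2055  0.0606] r 0.1198 hsv [ 18.   7. 107.]
tube (312, 188) [ 0.4554 -0.2515  0.0503] r 0.0102 hsv [ 20.   3. 231.]
at [ 0.4566 -0.2562  0.2508] shift [ 0.23 -0.07  5.04] turn [0.05 0.04 0.  ]
```

jog_arm:
  increments:
    - [[0.17,-0.04,0.5,0.05,0.04,0,0.2],[0,0,0.5,0,0,0,0.2],[0,0,0.5,0,0,0,0.2],[0,0,0.5,0,0,0,0.2],[0,0,0.5,0,0,0,0.2]]

```text
time: 46.83
tool_pos: [0.4546, -0.2506, 0.1738]
tcp_rot: [-2.22, -2.22, 0.001]
wrist_force: [-0.2, 1.0, -0.2]
width: 0.598
grip_force: 0.0
```

jog_arm:
  increments:
    - [[0,0,0.5,0,0,0,0.2],[0,0,0.5,0,0,0,0.2],[0,0,0.5,0,0,0,0.2],[0,0,0.5,0,0,0,0.2],[0,0,0.46,0,0,0,0.2]]

```text
time: 47.25
tool_pos: [0.4543, -0.2504, 0.0998]
tcp_rot: [-2.22, -2.219, 0.001]
wrist_force: [0.3, -0.4, -0.3]
width: 0.6
grip_force: 0.0
```

jog_arm:
  increments:
    - [[0,0,0,0,0,0,0.2],[0,0,0,0,0,0,-1],[0,0,0,0,0,0,-1],[0,0,0,0,0,0,-1],[0,0,0,0,0,0,-1]]

```text
time: 47.67
tool_pos: [0.4557, -0.2517, 0.1028]
tcp_rot: [2.221, 2.22, 0.0]
wrist_force: [0.2, 0.3, 1.0]
width: 0.213
grip_force: 58.5
```

jog_arm:
  increments:
    - [[0,0,0,0,0,0,-1],[0,0,0,0,0,0,-1],[0,0,0,0,0,0,-1],[0,0,0,0,0,0,-1],[0,0,0,0,0,0,-1]]

```text
time: 48.08
tool_pos: [0.4556, -0.2517, 0.1026]
tcp_rot: [2.222, 2.221, -0.0]
wrist_force: [-0.7, 1.0, 6.3]
width: 0.212
grip_force: 59.2
```

jog_arm:
  increments:
    - [[0,0,-0.7,0,0,0,-1],[0,0,-0.7,0,0,0,-1],[0,0,-0.7,0,0,0,-1],[0,0,-0.7,0,0,0,-1],[0,0,-0.7,0,0,0,-1]]

```text
time: 48.5
tool_pos: [0.4546, -0.2511, 0.2071]
tcp_rot: [-2.22, -2.219, 0.001]
wrist_force: [0.7, -0.7, -0.2]
width: 0.211
grip_force: 58.9
```

jog_arm:
  increments:
    - [[0,0,-0.7,0,0,0,-1],[0,0,-0.7,0,0,0,-1],[0,0,-0.7,0,0,0,-1],[0,0,-0.7,0,0,0,-1],[0,0,0,0,0,0,-1]]

```text
time: 48.92
tool_pos: [0.457, -0.2526, 0.2954]
tcp_rot: [2.217, 2.217, 0.002]
wrist_force: [0.0, -0.8, 0.1]
width: 0.214
grip_force: 58.9
```

```bash
python3 - <<'E'
from h import *
print(Ro.from_rotvec(read_state()['tcp_rot']).as_matrix().round(3)[0])
p,R=mount([.6174,.2418,.118],.05,.1);plan(p,R,n=20)
E
```

```text
[0.    1.    0.005]
20 rows
[0.83, 0.18, 0.06, -0.16, -0.0, 0.01]
[0.83, 0.18, 0.06, -0.16, -0.0, 0.01]
[0.83, 0.18, 0.06, -0.16, -0.0, 0.01]
[0.83, 0.18, 0.07, -0.16, -0.0, 0.01]
[0.83, 0.17, 0.07, -0.16, -0.0, 0.01]
[0.83, 0.17, 0.07, -0.16, -0.0, 0.01]
[0.83, 0.17, 0.08, -0.16, -0.0, 0.01]
[0.83, 0.17, 0.08, -0.16, -0.0, 0.01]
[0.83, 0.16, 0.08, -0.16, -0.0, 0.01]
[0.83, 0.16, 0.09, -0.16, -0.0, 0.01]
[0.83, 0.16, 0.09, -0.16, -0.0, 0.01]
[0.83, 0.16, 0.09, -0.16, -0.0, 0.01]
[0.83, 0.16, 0.09, -0.16, -0.0, 0.01]
[0.83, 0.15, 0.1, -0.16, -0.0, 0.01]
[0.83, 0.15, 0.1, -0.16, -0.0, 0.01]
[0.83, 0.15, 0.1, -0.16, -0.0, 0.01]
[0.83, 0.14, 0.1, -0.16, -0.0, 0.01]
[0.83, 0.14, 0.11, -0.16, -0.0, 0.01]
[0.83, 0.14, 0.11, -0.16, -0.0, 0.01]
[0.83, 0.14, 0.11, -0.16, -0.0, 0.01]
```

jog_arm:
  increments:
    - [[0.83,0.18,0,-0.16,0,0.01,-1],[0.83,0.18,0,-0.16,0,0.01,-1],[0.83,0.18,0,-0.16,0,0.01,-1],[0.83,0.18,0,-0.16,0,0.01,-1],[0.83,0.17,0,-0.16,0,0.01,-1]]

```text
time: 49.33
tool_pos: [0.4817, -0.1258, 0.2902]
tcp_rot: [2.187, 2.173, 0.09]
wrist_force: [0.4, -0.1, -0.1]
width: 0.207
grip_force: 58.9
```

jog_arm:
  increments:
    - [[0.83,0.17,0,-0.16,0,0.01,-1],[0.83,0.17,0,-0.16,0,0.01,-1],[0.83,0.17,0,-0.16,0,0.01,-1],[0.83,0.16,0,-0.16,0,0.01,-1],[0.83,0.16,0,-0.16,0,0.01,-1]]

```text
time: 49.75
tool_pos: [0.5073, -0.0015, 0.2932]
tcp_rot: [2.147, 2.124, 0.178]
wrist_force: [0.3, -0.3, -0.1]
width: 0.216
grip_force: 58.9
```

jog_arm:
  increments:
    - [[0.83,0.16,0,-0.16,0,0.01,-1],[0.83,0.16,0,-0.16,0,0.01,-1],[0.83,0.16,0,-0.16,0,0.01,-1],[0.83,0.15,0,-0.16,0,0.01,-1],[0.83,0.15,0,-0.16,0,0.01,-1]]

```text
time: 50.17
tool_pos: [0.5318, 0.1226, 0.2979]
tcp_rot: [2.106, 2.072, 0.262]
wrist_force: [0.5, 0.9, 0.5]
width: 0.213
grip_force: 58.9
```

jog_arm:
  increments:
    - [[0.83,0.15,0,-0.16,0,0.01,-1],[0.83,0.14,0,-0.16,0,0.01,-1],[0.83,0.14,0,-0.16,0,0.01,-1],[0.83,0.14,0,-0.16,0,0.01,-1],[0.83,0.14,0,-0.16,0,0.01,-1]]

```text
time: 50.58
tool_pos: [0.5545, 0.2466, 0.3041]
tcp_rot: [2.063, 2.019, 0.342]
wrist_force: [-0.5, -0.7, -0.6]
width: 0.212
grip_force: 58.9
```

jog_arm:
  increments:
    - [[0,0,0.3,0,0,0,-1],[0,0,0.3,0,0,0,-1],[0,0,0.3,0,0,0,-1],[0,0,0,0,0,0,-1],[0,0,0,0,0,0,-1]]

```text
time: 51.0
tool_pos: [0.5633, 0.244, 0.2781]
tcp_rot: [2.065, 2.018, 0.339]
wrist_force: [-0.6, -0.0, 0.4]
width: 0.211
grip_force: 58.9
```

```bash
python3 -c "
from h import *
cones();togo([.6175,.2418,.118],0,.1026)"
```

```text
[302, 118, 23, 23, 404] foot~ [618.6 303.7] r 8.5 median [0.6185 0.304  0.118 ] zmax 0.1414
[304, 198, 20, 17, 252] foot~ [617.5 243.6] r 8.1 median [0.6181 0.2469 0.118 ] zmax 0.1408
[302, 322, 33, 30, 729] foot~ [619.3 117.7] r 15.8 median [0.619  0.1267 0.118 ] zmax 0.1485
shift [-0.05 -0.11  2.24] turn [-0.16 -0.02 -0.02] axial F 0.2
```

jog_arm:
  increments:
    - [[-0.05,-0.11,0.28,-0.16,-0.02,-0.02,-1],[0,0,0.28,0,0,0,-1],[0,0,0.28,0,0,0,-1],[0,0,0.28,0,0,0,-1],[0,0,0,0,0,0,-1]]

```text
time: 51.47
tool_pos: [0.5718, 0.2432, 0.2452]
tcp_rot: [2.052, 2.01, 0.353]
wrist_force: [-0.6, -0.4, -0.7]
width: 0.213
grip_force: 58.9
```

```bash
python3 -c "
from h import *
togo([.6175,.2418,.118],0,.1026)"
```

```text
shift [-0.01 -0.02  1.09] turn [-0.02 -0.    0.01] axial F -0.5
```

jog_arm:
  increments:
    - [[-0.01,-0.02,0.12,0,0,0,-1],[0,0,0.12,0,0,0,-1],[0,0,0.12,0,0,0,-1],[0,0,0.12,0,0,0,-1],[0,0,0.12,0,0,0,-1]]

```text
time: 51.88
tool_pos: [0.5775, 0.2434, 0.2302]
tcp_rot: [2.051, 2.01, 0.356]
wrist_force: [-2.1, -1.2, -0.5]
width: 0.212
grip_force: 59.0
```

jog_arm:
  increments:
    - [[0,0,0.09,0,0,0,-1],[0,0,0.09,0,0,0,-1],[0,0,0.09,0,0,0,-1],[0,0,0.09,0,0,0,-1],[0,0,0.09,0,0,0,-1]]

```text
time: 52.3
tool_pos: [0.5817, 0.2431, 0.2172]
tcp_rot: [2.051, 2.01, 0.354]
wrist_force: [-8.0, -1.7, 5.6]
width: 0.213
grip_force: 59.7
```

jog_arm:
  increments:
    - [[0,0,0.05,0,0,0,-1],[0,0,0.04,0,0,0,-1],[0,0,0,0,0,0,-1],[0,0,0,0,0,0,-1],[0,0,0,0,0,0,-1]]

```text
time: 52.72
tool_pos: [0.5824, 0.2431, 0.2154]
tcp_rot: [2.051, 2.01, 0.354]
wrist_force: [-9.2, -2.6, 6.2]
width: 0.215
grip_force: 60.0
```

```bash
python3 -c "
from h import *
togo([.6175,.2418,.118],0,.1026)"
```

```text
shift [-0.02 -0.01  0.03] turn [-0.01 -0.01  0.01] axial F 8.9
```

jog_arm:
  increments:
    - [[0,0,0.06,0,0,0,-1],[0,0,0.04,0,0,0,-1],[0,0,0,0,0,0,-1],[0,0,0,0,0,0,-1],[0,0,0,0,0,0,-1]]

```text
time: 53.13
tool_pos: [0.5828, 0.243, 0.2144]
tcp_rot: [2.052, 2.01, 0.353]
wrist_force: [-20.5, -4.7, 19.8]
width: 0.214
grip_force: 61.7
```

```bash
python3 -c "
from h import *
togo([.6175,.2418,.118],0,.1026)"
```

```text
shift [-0.02 -0.01 -0.  ] turn [-0.01 -0.    0.  ] axial F 25.6
```

jog_arm:
  increments:
    - [[0,0,0,0,0,0,-1],[0,0,0,0,0,0,-1],[0,0,0,0,0,0,-1],[0,0,0,0,0,0,-1],[0,0,0,0,0,0,-1]]

```text
time: 53.55
tool_pos: [0.5828, 0.243, 0.2144]
tcp_rot: [2.052, 2.01, 0.353]
wrist_force: [-19.5, -4.3, 18.0]
width: 0.21
grip_force: 61.7
```

jog_arm:
  increments:
    - [[0,0,0,0,0,0,-1],[0,0,0,0,0,0,-1],[0,0,0,0,0,0,-1],[0,0,0,0,0,0,-1],[0,0,0,0,0,0,-1]]

```text
time: 53.97
tool_pos: [0.5827, 0.243, 0.2144]
tcp_rot: [2.052, 2.01, 0.353]
wrist_force: [-18.5, -4.9, 19.0]
width: 0.207
grip_force: 61.7
```

jog_arm:
  increments:
    - [[0,0,0,0,0,0,-1],[0,0,-0.04,0,0,0,-0.4],[0,0,0,0,0,0,0.2],[0,0,0,0,0,0,0.2],[0,0,0,0,0,0,0.2]]

```text
time: 54.38
tool_pos: [0.5845, 0.2436, 0.2136]
tcp_rot: [2.05, 2.009, 0.359]
wrist_force: [0.3, 0.5, 0.0]
width: 0.598
grip_force: 0.0
```

jog_arm:
  increments:
    - [[0,0,-0.4,0,0,0,0.2],[0,0,-0.7,0,0,0,0.2],[0,0,-0.7,0,0,0,0.2],[0,0,-0.7,0,0,0,0.2],[0,0,-0.4,0,0,0,0.2]]

```text
time: 54.8
tool_pos: [0.5545, 0.2444, 0.2986]
tcp_rot: [2.049, 2.008, 0.362]
wrist_force: [0.2, 0.4, 0.3]
width: 0.597
grip_force: 0.0
```

jog_arm:
  increments:
    - [[0,0,0,0,0,0,0.2],[0,0,0,0,0,0,0.2],[0,0,0,0,0,0,0.2],[0,0,0,0,0,0,0.2],[0,0,0,0,0,0,0.2]]

```text
time: 55.22
tool_pos: [0.5536, 0.2435, 0.2934]
tcp_rot: [2.051, 2.011, 0.353]
wrist_force: [0.1, 0.4, -0.4]
width: 0.594
grip_force: 0.0
```

```bash
python3 -c "
from h import *
lips();p,R=tgt([.5985,-.017,.24]);plan(p,R,n=15)
im,*_=cam('side');cv2.imwrite('pics/s1.png',cv2.resize(im[110:310,240:480],(720,600),interpolation=3))"
```

```text
lip [300, 198, 31, 34, 747] [0.6007 0.2424 0.1645] axial 0.0515 foot [0.6183 0.242  0.1161]
lip [301, 271, 29, 35, 761] [0.5997 0.1807 0.1644] axial 0.0513 foot [0.6172 0.1804 0.1162]
lip [304, 334, 23, 18, 340] [0.5984 0.1272 0.1644] axial 0.0509 foot [0.6158 0.1269 0.1165]
15 rows
[-0.58, 0.1, 0.04, 0.22, 0.0, -0.01]
[-0.58, 0.1, 0.03, 0.22, 0.0, -0.01]
[-0.58, 0.1, 0.03, 0.22, 0.0, -0.01]
[-0.58, 0.1, 0.03, 0.22, 0.0, -0.01]
[-0.58, 0.1, 0.03, 0.22, 0.0, -0.01]
[-0.58, 0.1, 0.02, 0.22, 0.0, -0.01]
[-0.58, 0.1, 0.02, 0.22, 0.0, -0.01]
[-0.58, 0.1, 0.02, 0.22, 0.0, -0.01]
[-0.58, 0.1, 0.02, 0.22, 0.0, -0.01]
[-0.58, 0.1, 0.01, 0.22, 0.0, -0.01]
[-0.58, 0.1, 0.01, 0.22, 0.0, -0.01]
[-0.58, 0.1, 0.01, 0.22, 0.0, -0.01]
[-0.58, 0.1, 0.01, 0.22, 0.0, -0.01]
[-0.58, 0.1, 0.0, 0.22, 0.0, -0.01]
[-0.58, 0.1, 0.0, 0.22, 0.0, -0.01]
```

View pics/s1.png

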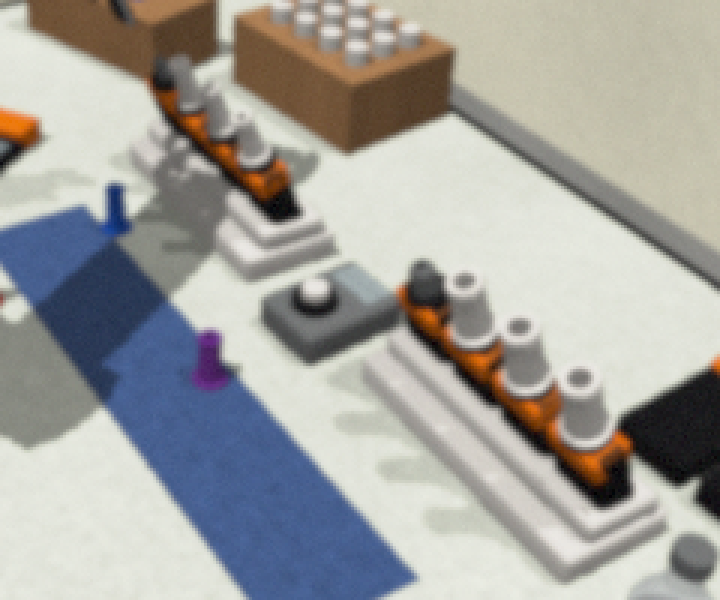

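The side view shows all six tubes seated: three on the wide dock at (465,310)–(580,405) and three on the slim dock at (185,85)–(255,140). No white tubes are left on the mat. Next is the zero button at (318,293).

jog_arm:
  increments:
    - [[-0.58,0.1,0.04,0.22,0,-0.01,-1],[-0.58,0.1,0.03,0.22,0,-0.01,-1],[-0.58,0.1,0.03,0.22,0,-0.01,-1],[-0.58,0.1,0.03,0.22,0,-0.01,-1],[-0.58,0.1,0.03,0.22,0,-0.01,-1]]

```text
time: 55.73
tool_pos: [0.5683, 0.1558, 0.2946]
tcp_rot: [2.112, 2.082, 0.244]
wrist_force: [-0.1, 0.0, 0.3]
width: -0.001
grip_force: 0.0
```

jog_arm:
  increments:
    - [[-0.58,0.1,0.02,0.22,0,-0.01,-1],[-0.58,0.1,0.02,0.22,0,-0.01,-1],[-0.58,0.1,0.02,0.22,0,-0.01,-1],[-0.58,0.1,0.02,0.22,0,-0.01,-1],[-0.58,0.1,0.01,0.22,0,-0.01,-1]]

```text
time: 56.15
tool_pos: [0.5825, 0.0685, 0.2948]
tcp_rot: [2.17, 2.149, 0.126]
wrist_force: [0.4, -0.0, -1.0]
width: -0.002
grip_force: 0.0
```

jog_arm:
  increments:
    - [[-0.58,0.1,0.01,0.22,0,-0.01,-1],[-0.58,0.1,0.01,0.22,0,-0.01,-1],[-0.58,0.1,0.01,0.22,0,-0.01,-1],[-0.58,0.1,0,0.22,0,-0.01,-1],[-0.58,0.1,0,0.22,0,-0.01,-1]]

```text
time: 56.57
tool_pos: [0.5969, -0.0187, 0.2951]
tcp_rot: [2.224, 2.214, 0.002]
wrist_force: [0.4, -0.9, -0.3]
width: -0.003
grip_force: 0.0
```

jog_arm:
  increments:
    - [[0,0,0.4,0,0,0,-1],[0,0,0.4,0,0,0,-1],[0,0,0,0,0,0,-1],[0,0,0,0,0,0,-1],[0,0,0,0,0,0,-1]]

```text
time: 56.98
tool_pos: [0.5964, -0.0168, 0.271]
tcp_rot: [2.223, 2.215, 0.003]
wrist_force: [-0.3, -0.5, 0.5]
width: -0.002
grip_force: 0.0
```

```bash
python3 -c "
from h import *
s=read_state();im,d,K,R,c=cam('wrist');cv2.imwrite('pics/w4.png',im)
P=cloud(d,K,R,c);h=cv2.cvtColor(im,cv2.COLOR_BGR2HSV)
m=(abs(P[...,2]-.056)<.006)&(h[...,1]<60)&(h[...,2]>110)&(abs(P[...,0]-.598)<.04)&(abs(P[...,1]+.012)<.04)
k,l,st,_=cv2.connectedComponentsWithStats(m.astype(np.uint8))
i=1+st[1:,4].argmax();v,u=np.nonzero(l==i);(a,b),r=cv2.minEnclosingCircle(np.stack([u,v],1).astype(np.float32))
p=onz(a,b,.056,K,R,c);print(a,b,p,r/K[0]*np.median(d[l==i]),np.median(P[l==i],0))
tograsp(p[0],p[1],.085)"
```

```text
317.5 184.33999633789062 [ 0.60019997 -0.01118175  0.056     ] 0.012579987 [ 0.60068463 -0.01141679  0.05510452]
at [ 0.5968 -0.0169  0.2717] shift [0.2  0.09 4.42] turn [ 0.05  0.01 -0.03]
```

View pics/w4.png

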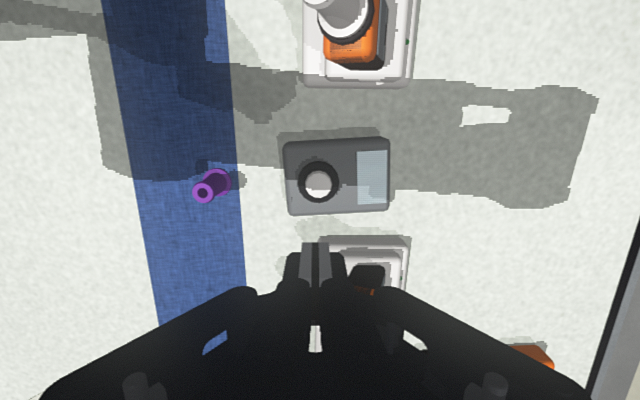

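The picture shows the button at (318,184) and the closed fingers below it. I move over it and press.

jog_arm:
  increments:
    - [[0.2,0.09,0.8,0.05,0.01,-0.03,-1],[0,0,0.9,0,0,0,-1],[0,0,0.9,0,0,0,-1],[0,0,0.9,0,0,0,-1],[0,0,0.6,0,0,0,-1]]

```text
time: 57.45
tool_pos: [0.5988, -0.011, 0.1468]
tcp_rot: [-2.221, -2.22, 0.002]
wrist_force: [-0.5, 0.3, 0.0]
width: -0.0
grip_force: 0.0
```

jog_arm:
  increments:
    - [[0,0,0.2,0,0,0,-1],[0,0,0.2,0,0,0,-1],[0,0,0.1,0,0,0,-1],[0,0,0.1,0,0,0,-1],[0,0,0.1,0,0,0,-1]]

```text
time: 57.87
tool_pos: [0.601, -0.0118, 0.1292]
tcp_rot: [2.221, 2.219, 0.002]
wrist_force: [-0.7, 0.1, -0.0]
width: -0.004
grip_force: 0.0
```

jog_arm:
  increments:
    - [[0,0,0.05,0,0,0,-1],[0,0,0.05,0,0,0,-1],[0,0,0.05,0,0,0,-1],[0,0,0,0,0,0,-1],[0,0,0,0,0,0,-1]]

```text
time: 58.28
tool_pos: [0.6008, -0.0118, 0.1242]
tcp_rot: [2.221, 2.219, 0.002]
wrist_force: [1.9, 0.9, 3.8]
width: 0.001
grip_force: 1.9
```

jog_arm:
  increments:
    - [[0,0,0.05,0,0,0,-1],[0,0,0.05,0,0,0,-1],[0,0,0.05,0,0,0,-1],[0,0,0.05,0,0,0,-1],[0,0,0,0,0,0,-1]]

```text
time: 58.7
tool_pos: [0.6011, -0.0118, 0.1222]
tcp_rot: [2.221, 2.219, 0.002]
wrist_force: [-8.7, 2.3, 29.8]
width: -0.001
grip_force: 14.6
```

jog_arm:
  increments:
    - [[0,0,0,0,0,0,-1],[0,0,0,0,0,0,-1],[0,0,-0.3,0,0,0,-1],[0,0,-0.6,0,0,0,-1],[0,0,-0.9,0,0,0,-1]]

```text
time: 59.12
tool_pos: [0.5967, -0.0117, 0.1683]
tcp_rot: [-2.219, -2.216, 0.009]
wrist_force: [-0.2, 0.9, -0.3]
width: -0.003
grip_force: 0.0
```

jog_arm:
  increments:
    - [[0,0,-0.9,0,0,0,-1],[0,0,-0.9,0,0,0,-1],[0,0,-0.9,0,0,0,-1],[0,0,-0.9,0,0,0,-1],[0,0,-0.9,0,0,0,-1]]

```text
time: 59.53
tool_pos: [0.5986, -0.0118, 0.306]
tcp_rot: [-2.221, -2.219, 0.005]
wrist_force: [0.5, -0.2, 0.3]
width: -0.002
grip_force: 0.0
```

jog_arm:
  increments:
    - [[0,-0.6,-0.5,0,0,0,-1],[0,-0.6,-0.5,0,0,0,-1],[0,-0.6,-0.3,0,0,0,-1],[0,-0.6,0,0,0,0,-1],[0,0,0,0,0,0,-1]]

```text
time: 59.95
tool_pos: [0.525, -0.0117, 0.345]
tcp_rot: [-2.222, -2.219, 0.004]
wrist_force: [0.2, 0.4, -0.5]
width: 0.001
grip_force: 0.0
```

```bash
python3 -c "
from h import *
im,d,K,R,c=cam('scene');cv2.imwrite('pics/s2.png',cv2.resize(im[160:310,210:470],(800,462),interpolation=3))
P=cloud(d,K,R,c);q=P[(abs(P[...,0]-.600)<.009)&(abs(P[...,1]+.0115)<.009)];print('button z',np.nanpercentile(q[:,2],[50,90]))"
```

```text
button z [0.05417691 0.05635569]
```

View pics/s2.png

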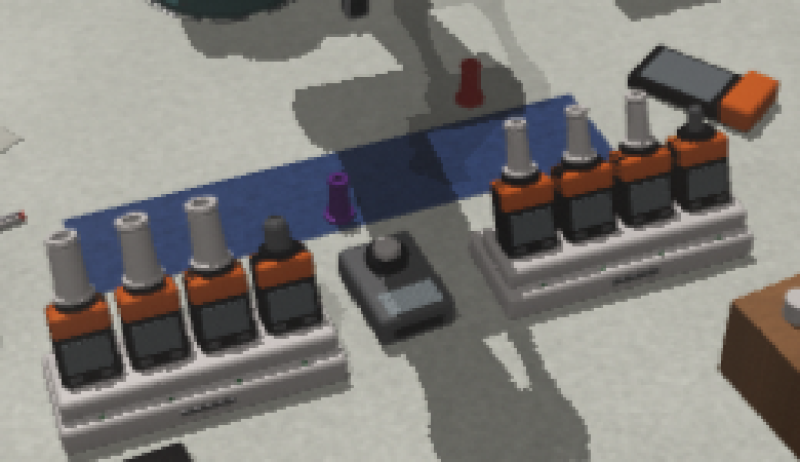

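The scene view shows three wide tubes seated at (68,270), (140,250) and (207,235), and three slim ones at (516,150), (577,135) and (638,125). The button is back up and the look-alikes, terminal and pen are unmoved. I'm handing in.

```bash
python3 -c "
from h import *
print(bot.finish_job())"
```

```text
the job is handed in; nothing more can be done
None
```

The job is handed in: all six mouthpieces laid out (three wide, three slim) are pressed home on spigots of their own size, the zero button was then pressed fully down and came back up, and nothing else was touched; the hand-in returned no verdict.

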